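Gather the spare nozzles in a closed case, then open it

TASK

Get the lidded two-lane case ready for picking. Keeping its loose lid on, tilt the closed case towards the end with the finger ledge until both filling nozzles inside have slid fully up against that end, then stand the still-closed case flat on the rubber mat. Only then take the lid off and lay it flat, handle up, on the mat beside the case, with the nozzles still gathered at the ledge end and the other things on the table left where they are.

Things in the scene. Friction and masses are not known exactly. Their poses are not given: they have to be found in the camera images.
- case: Open-topped aluminium case, 160 long (x) x 64 wide (y) x 26 mm high, walls and floor 4 mm, a rib 4 mm thick and 16 mm high along the middle of the floor making two lanes 26 mm wide and 152 mm long. Origin: centre of the underside; x along its length, z up. A finger ledge (40 mm wide, sticking out 16 mm, 12 to 16 mm above the underside) stands on the -x end only. About 0.22 kg (it varies). Its pose is best read before it is grasped.
- ledge_end (a point): Middle of the outer face of the case's ledge end (case x = -80 mm, 13 mm above the underside).
- plain_end (a point): Middle of the outer face of the case's other, plain end (case x = +80 mm, 13 mm above the underside).
- lid: Loose lid, 160 x 64 x 12 mm: grey frame, clear window flush with its top. Flat underneath, no lip or catch: it merely lies on the rim and slides off a tilted case unless held. Its long edges lie flush above the case's and both can be pinched together across the 64 mm width (seam 26 mm, lid top 38 mm above the case's underside). About 0.09 kg. Origin: centre of its underside; x lengthwise, z up.
- lid_handle (a point): Centre of the bar handle on the lid, 29 mm above the lid's underside. The bar is 70 mm long (along lid x), 12 mm wide, its top 34 mm and its underside 24 mm above the lid's underside, on two posts; below it the lid's top is flat, 12 mm above its underside.
- lid_seat (a point): Centre of the case's rim plane, 26 mm above its underside: the lid's origin lies here (within 3 mm) while the lid is on.
- nozzle_0: Filling nozzle, 70 mm long, 19 mm wide hex middle, lying loose in the case's +y lane, about 50 g. Origin: underside, halfway along its length (its own y axis runs along its length). Hard against the ledge end its origin is at case x = -41 mm; it starts between about -5 and +35 mm. How well it slides varies: it starts to slide when the case is tilted somewhere between 25 and 38 degrees.
- nozzle_1: The same kind of nozzle in the case's -y lane.
- work_mat: Dark rubber mat fixed to the table, 190 (x) x 210 (y) x 3 mm. Origin: centre of its underside, on the table top. Case and lid fit on it side by side, both lengthwise along the mat's x, 100 mm between their centres. A machine with an overhanging platform stands behind and to the left of the mat and case: keep the wrist clear of it.
- cup: Bystander: lidded sample cup, 60 mm wide, 54 mm high; leave alone. Origin: underside centre.
- oil: Bystander: small amber bottle, 52 mm wide, 109 mm high; leave alone. Origin: underside centre.
- syringe: Bystander: 123 mm syringe lying beyond the mat; leave alone. Origin: underside centre.
- tape: Bystander: roll of packing tape, 72 mm wide, 18 mm high, lying flat; leave alone. Origin: underside centre.
- pad: Bystander: note pad 68 x 100 x 12 mm; leave alone. Origin: underside centre.

How it is judged:
On the way, in this order (a step that is already met when the one before it is completed fails the run):
1. the closed case is tilted at least 20 degrees with the lid on, and both nozzles are gathered at the ledge end (x of each of nozzle_0, nozzle_1 in the frame of case below -0.03 m and z of each of nozzle_0, nozzle_1 in the frame of case below 0.02 m and distance between lid and lid_seat below 0.012 m and angle between case's own z axis and vertical above 0.35 rad), for 0.1 s.
2. the case stands flat on the mat with the lid still on and the nozzles gathered (x of each of nozzle_0, nozzle_1 in the frame of case below -0.03 m and z of each of nozzle_0, nozzle_1 in the frame of case below 0.02 m and distance between lid and lid_seat below 0.012 m and x of case in the frame of work_mat between -0.06 and 0.06 m and y of case in the frame of work_mat between -0.095 and 0.095 m and z of case in the frame of work_mat below 0.007 m and angle between case's own z axis and vertical below 0.06 rad), for 0.2 s.
At the end, for the whole second after the job is handed in: Case upright and flat (within 3 degrees) on the mat, its centre within 60 mm (mat x) and 95 mm (mat y) of the mat's centre; both nozzles on its floor within 11 mm of the ledge end; lid flat on the mat beside it, handle up, its centre within the same limits; all at rest (x of each of nozzle_0, nozzle_1 in the frame of case below -0.03 m and z of each of nozzle_0, nozzle_1 in the frame of case below 0.02 m and x of case in the frame of work_mat between -0.06 and 0.06 m and y of case in the frame of work_mat between -0.095 and 0.095 m and z of each of case, lid in the frame of work_mat below 0.007 m and angle between each of case, lid's own z axis and vertical below 0.06 rad and x of lid in the frame of work_mat between -0.06 and 0.06 m and y of lid in the frame of work_mat between -0.095 and 0.095 m and linear speed of each of case, lid, nozzle_0, nozzle_1 below 0.01 m/s); the robot touches nothing.
It fails at once if the lid is off or shifted by more than 12 mm while a nozzle is not gathered at the ledge end (distance between lid and lid_seat above 0.012 m and x of any of nozzle_0, nozzle_1 in the frame of case above -0.028 m).
It fails at once if a nozzle leaves the case (z of any of nozzle_0, nozzle_1 in the frame of case above 0.035 m).
It fails at once if a bystander is pushed more than 25 mm (distance of any of cup, oil, syringe, tape, pad from where it was at the start of the episode above 0.025 m).
It also fails if it takes over 50 s, if anything falls off the work surface, if the arm or the gripper's body presses on something with over 40 N, if the wrist force passes 120 N, or if a joint passes its speed limit or range.

ROBOT

A 6-joint arm with a two-finger parallel gripper is mounted at the origin on a cart in front of the work surface, level with it; the furniture and walls round the work are solid. World frame = base frame: x ahead of the robot, y to its left, z up, the work surface at z = 0. Lengths are in m, angles in rad, forces in N, time in s.
With the tool pointing down it reaches from about 0.25 to 0.775 m from the base axis. Payload 4 kg.
Tool frame: the origin (TCP) lies at the very end of the fingers, on their centre line; the grasp point (between the pads) lies 19 mm behind it; y points along the fingers, x is the direction in which the jaws open and shut, and the axes are right-handed (so a half turn about y gives the same grasp; the last joint's range is limited). The gripper opens to 94 mm and grips with 3 to 60 N. Pads are 16 mm wide; open, the fingers measure 119 mm over their backs; the gripper's body (75 mm by 177 mm) begins 78 mm behind the grasp point.
Start: joints at [-1.368, 0.087, 1.371, -0, 1.684, -0.103], TCP at [0.166, -0.525, 0.206] pointing down, gripper open.
Joint ranges: [-3.1, 3.1], [-0.76, 2.03], [0.27, 2.55], [-1.08, 4.22], [0.17, 2.65], [-2.57, 2.57]. Speed limits (rad/s): [2.79, 2.79, 3.14, 3.14, 3.14, 3.14].

INTERFACE

Orientations are given as [roll, pitch, yaw] about the fixed x, y, z axes, in that order (R = Rz(yaw) Ry(pitch) Rx(roll)).
In Python, from bench import robot gives the robot as it stands.
- The arm moves only by the shell command python3 -m handwheel 'ROWS' [OPENING]. ROWS is JSON, a list of rows, each an object with "delta_pos": the shift along the tool's x, y, z in mm, a list of three; "yaw": the turn about the tool's y in rad. A call has 1 to 12 rows; each row is the pose to reach, as a shift and turn from the pose commanded when the call began, along the tool's axes at that moment; what a row does not reach only later rows make up. A row lasts 1/10 s, in which the tool goes at most 50 mm and 8.59 degrees, less where a joint would pass 70% of its speed; a pose out of reach is approached as far as the arm can. A call with a gripper value outside its range is refused whole. OPENING is the closure in counts, from 0 (fully open) to 255 (shut), set as the call begins (- or left out, the last holds). The fingers move at their own pace and stop on an object; the grip force is fixed at half the most. Time passes only in rows, so rows that repeat a pose let the fingers close. It gives the time, the measured TCP pose, the force and the opening at its end, in the units of the state.
- robot.get_obs(): the state, without advancing time (a new reading comes with each control period).
- robot.snapshot(name): name is "scene" or "top" or "wrist"; returns a dict with "image" (384x512x3 uint8, red, green, blue), "fx", "fy", "cx", "cy" (pixels), "rvec" (rotation vector, rad) and "tvec" (3), from world to camera coordinates, as OpenCV has them. Camera axes: x right, y down, z forward; pixel columns grow to the right and rows downward; lengths in m; the calibration is good to about 2 mm. A picture is of the moment at which its call begins. There is no depth.
- robot.close_job(): hands the job in, once; it reports no verdict.
The state is a dict: "time": time; "joint_positions": joint angles; "qvel": joint speeds; "joint_torque": joint torques, N m; "tool_pos": TCP position; "ee_rot": TCP orientation; "wrist_force": force on the tool from outside, world axes, zero at the start; "wrist_torque": the same for the moment, N m; "width": finger opening in m.
Only numpy, scipy, OpenCV 4.12 (cv2) and the standard library are available. Lean on these libraries where they do the work, as an engineer would, in place of code of your own. Each camera call takes 0.05 s, during which the arm holds its last target.

## Working session

There is one attempt and no reset: what is moved stays moved. The work goes in short steps, Python scripts to look and compute and a shell command to move; the robot and the scene stay as the last step left them, time stands still between calls to the robot, and variables do not carry over. Pictures are saved under pics/ and viewed, and the job is handed in when it is done.

```bash
ls; mkdir -p pics
python3 - <<'E'
from bench import robot
import cv2
print(robot.get_obs())
for n in ["scene","top","wrist"]:
    s=robot.snapshot(n); print(n,[s[k] for k in ("fx","fy","cx","cy","rvec","tvec")])
    cv2.imwrite(f"pics/{n}0.png",s["image"][:,:,::-1])
E
```

```text
pics
{'time': 0.0, 'joint_positions': array([-1.36809278e+00,  8.79108168e-02,  1.37225353e+00, -2.51319690e-05,
        1.68355955e+00, -1.03073686e-01]), 'qvel': array([ 0.00014701, -0.00146708, -0.00063037, -0.00073471,  0.00024795,
       -0.00084027]), 'joint_torque': array([ 5.18051384e-04, -3.40185428e+01, -3.02425039e+01,  7.16775586e-02,
        3.28826567e-02, -1.77904067e-04]), 'tool_pos': array([ 0.16546031, -0.52395356,  0.20432867]), 'ee_rot': array([-1.57060189,  0.0021225 , -1.26502169]), 'wrist_force': array([ 0.31791745, -0.53104165,  0.79933781]), 'wrist_torque': array([-0.01840485,  0.02500638,  0.01468956]), 'width': 0.0935601536967969}
scene [370.80995606423465, 370.80995606423465, 253.91531020976316, 191.6005771321521, array([ 1.99415584, -0.66324414,  0.37204505]), array([-0.56880486,  0.07588745,  1.00529579])]
top [473.01490182044273, 473.01490182044273, 255.695843471209, 192.86089058874848, array([ 2.14652889, -2.18391064,  0.12645381]), array([-0.29032771,  0.49832814,  1.14022895])]
wrist [277.797597349762, 277.797597349762, 254.75195522241543, 196.1058303010414, array([-2.35141747,  1.72365885,  0.23330524]), array([-0.55020807, -0.027987  ,  0.39034541])]
```

View pics/scene0.png

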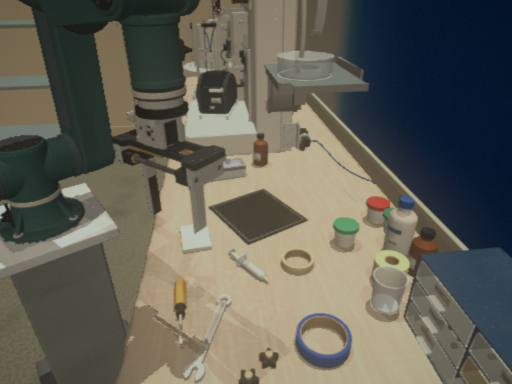

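View pics/top0.png

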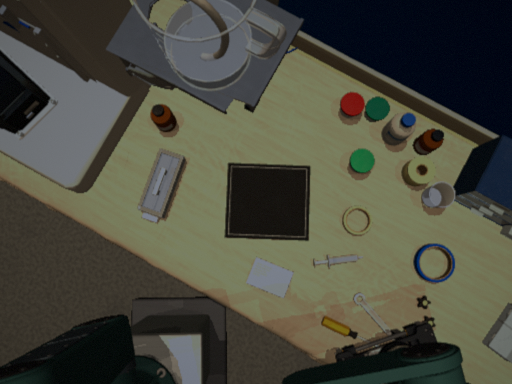

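View pics/wrist0.png

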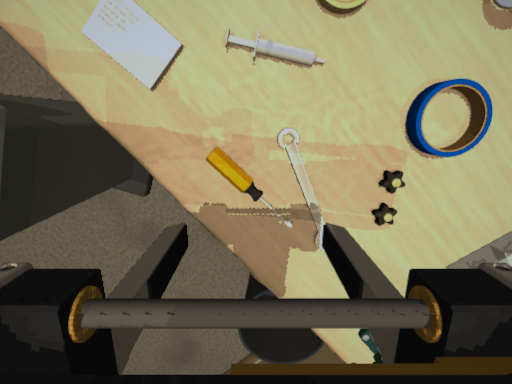

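The case with its lid is in the top view at about (163,185), with the ledge at the lower end near (150,218). The mat is centred at about (268,201), the note pad at (270,277) and the syringe at (335,260). I'll measure from enlarged crops.

```bash
cat > h.py <<'E'
import numpy as np, cv2
from bench import robot
def cam(s):
    K=np.array([[s["fx"],0,s["cx"]],[0,s["fy"],s["cy"]],[0,0,1.]]); return K,cv2.Rodrigues(np.array(s["rvec"]))[0],np.array(s["tvec"])
def px2w(s,uv,z):
    K,R,t=cam(s); uv=np.atleast_2d(uv).astype(float); d=(np.linalg.inv(K)@np.c_[uv,np.ones(len(uv))].T).T@R
    c=-R.T@t; return c+d*((z-c[2])/d[:,2])[:,None]
def w2px(s,P):
    K,R,t=cam(s); return cv2.projectPoints(np.atleast_2d(P).astype(float),np.array(s["rvec"]),np.array(s["tvec"]),K,None)[0].reshape(-1,2)
def crop(s,name,x0,y0,x1,y1,k):
    im=s["image"][y0:y1,x0:x1,::-1]; cv2.imwrite("pics/"+name,cv2.resize(im,None,fx=k,fy=k,interpolation=cv2.INTER_CUBIC))
E
python3 - <<'E'
from h import *
s=robot.snapshot("top"); crop(s,"c1.png",120,130,220,235,5.5)
crop(s,"c2.png",210,150,330,250,5)
s=robot.snapshot("scene"); crop(s,"c3.png",150,40,370,240,3.5)
E
```

```text
(no output)
```

View pics/c1.png

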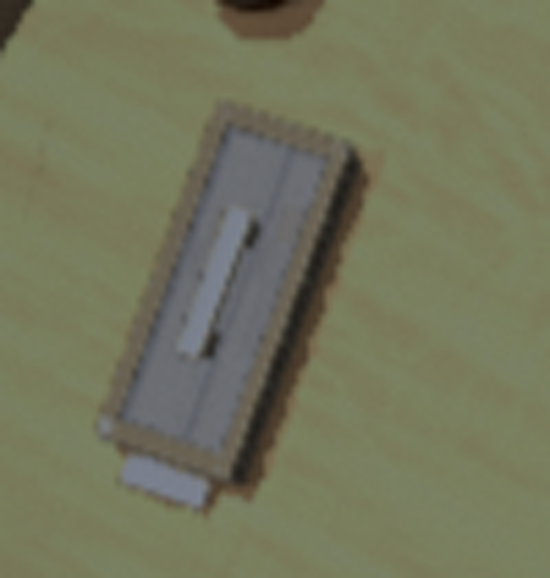

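View pics/c2.png

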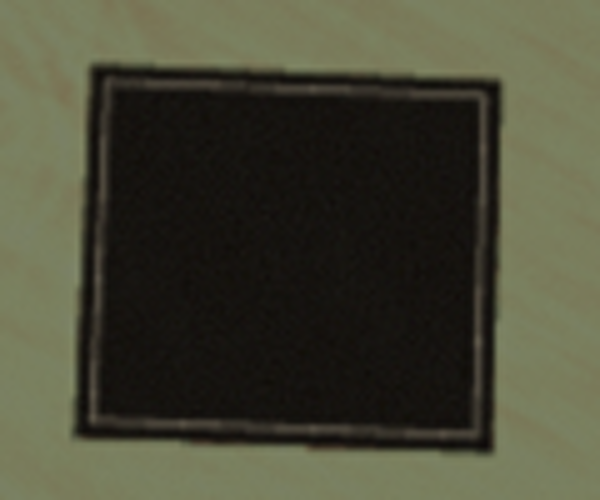

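View pics/c3.png

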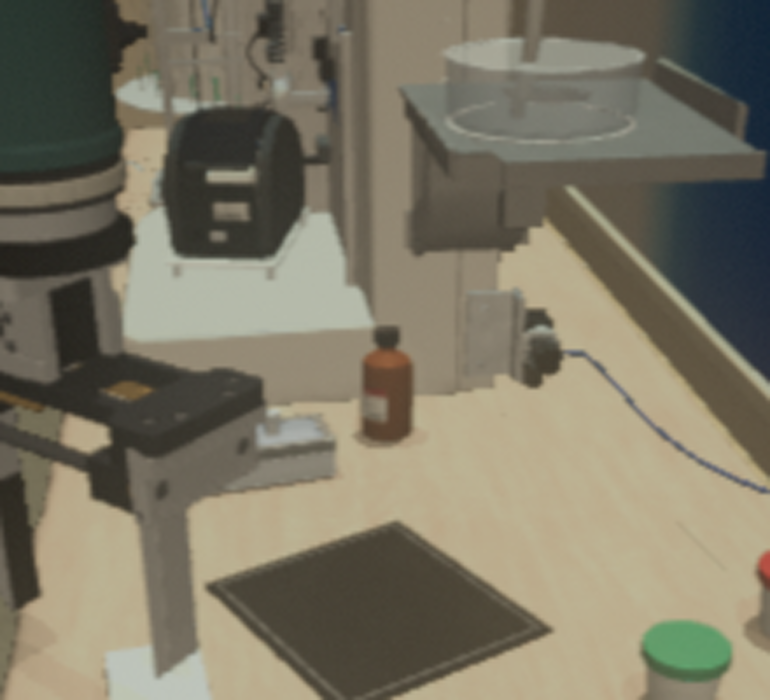

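Run:
```python
from h import *
s=robot.snapshot("top")
L=np.array([(220,103),(352,150),(237,482),(107,432)])/5.5+[120,130]-0.4
P=px2w(s,L,.038); print("lid",P.round(4), P.mean(0))
print(np.linalg.norm(P-np.roll(P,-1,0),axis=1))
H=np.array([(238,208),(193,357)])/5.5+[120,130]-.4
h=px2w(s,H,.060);print("handle ends",h, h.mean(0), np.degrees(np.arctan2(*(h[0]-h[1])[[1,0]])))
for a,b in ((0,3),(1,2)): print(np.degrees(np.arctan2(*(P[a]-P[b])[[1,0]])))
G=np.array([(125,457),(212,487),(205,510),(118,480)])/5.5+[120,130]-.4
print("ledge",px2w(s,G,.016).mean(0))
M=np.array([(93,65),(500,80),(492,452),(75,437)])/5+[210,150]-.4
P=px2w(s,M,.003); print("mat",P.round(4),P.mean(0)); print(np.linalg.norm(P-np.roll(P,-1,0),axis=1))
for a,b in ((0,3),(1,2)): print(np.degrees(np.arctan2(*(P[a]-P[b])[[1,0]])))
for n,uv,z in (("pad",(270,277),.012),("oil",(163,114),.1),("syr",(335,260),.01),("base edge",(130,95),.06),("base edge",(75,188),.06)): print(n,px2w(s,uv,z))
```

```text
lid [[ 0.6072 -0.0629  0.038 ]
 [ 0.5847 -0.1223  0.038 ]
 [ 0.4363 -0.0714  0.038 ]
 [ 0.4595 -0.0136  0.038 ]] [ 0.52192415 -0.06753964  0.038     ]
[0.06348552 0.15687698 0.06221871 0.15567492]
handle ends [[ 0.55540446 -0.07546297  0.06      ]
 [ 0.48984782 -0.05613305  0.06      ]] [ 0.52262614 -0.06579801  0.06      ] -16.42859381336272
-18.459866349306573
-18.944866567208642
ledge [ 0.43762709 -0.0346505   0.016     ]
mat [[ 0.5748 -0.2304  0.003 ]
 [ 0.5635 -0.4373  0.003 ]
 [ 0.3754 -0.4276  0.003 ]
 [ 0.3865 -0.2194  0.003 ]] [ 0.47505332 -0.32867766  0.003     ]
[0.20713384 0.18837379 0.20847668 0.18859434]
-3.3575778449766753
-2.9494653903498027
pad [[ 0.28650396 -0.33048198  0.012     ]]
oil [[ 0.67633609 -0.08287697  0.1       ]]
syr [[ 0.32499119 -0.49207617  0.01      ]]
base edge [[0.7371643  0.00616191 0.06      ]]
base edge [[0.50886726 0.13539276 0.06      ]]
```

```bash
cat >> h.py <<'E'
def delta(target,yaw):
    o=robot.get_obs(); p=o["tool_pos"]; w=o["ee_rot"][2]
    tx=np.array([np.cos(w),np.sin(w),0]);tz=np.array([-np.sin(w),np.cos(w),0])
    d=np.array(target)-p
    dy=(w-yaw+np.pi)%(2*np.pi)-np.pi
    print("delta mm",(1000*np.array([d@tx,-d[2],d@tz])).round(1),"yaw",round(dy,3),"z tool",p.round(4),"w",round(w,4))
C=np.array([.522,-.067]);A=np.radians(-18.5)
E
python3 - <<'E'
from h import *
delta([.524,-.068,.18],np.radians(-108.5))
s=robot.snapshot("top")
for z in (.25,.3,.35):print(z,px2w(s,[(245,110),(108,45),(300,20),(185,90)],z)[:,:2].round(3).tolist())
E
```

```text
delta mm [-327.2   25.1  479.2] yaw 0.629 z tool [ 0.1655 -0.5243  0.2051] w -1.265
0.25 [[0.639, -0.279], [0.782, 0.003], [0.83, -0.397], [0.683, -0.157]]
0.3 [[0.624, -0.28], [0.759, -0.013], [0.805, -0.391], [0.666, -0.164]]
0.35 [[0.609, -0.28], [0.737, -0.029], [0.78, -0.386], [0.649, -0.171]]
```

```bash
python3 -m handwheel '[{"delta_pos":[-28,0,41],"yaw":0.06},{"delta_pos":[-56,0,82],"yaw":0.12},{"delta_pos":[-84,0,123],"yaw":0.18},{"delta_pos":[-112,0,164],"yaw":0.24},{"delta_pos":[-140,0,205],"yaw":0.3},{"delta_pos":[-168,0,246],"yaw":0.36},{"delta_pos":[-196,0,287],"yaw":0.42},{"delta_pos":[-224,0,328],"yaw":0.48},{"delta_pos":[-252,5,369],"yaw":0.54},{"delta_pos":[-280,10,410],"yaw":0.6},{"delta_pos":[-306,20,450],"yaw":0.63},{"delta_pos":[-327,25,479],"yaw":0.63}]' 0
python3 -m handwheel '[{"delta_pos":[0,0,0],"yaw":0},{"delta_pos":[0,0,0],"yaw":0}]'
python3 - <<'E'
from h import *
s=robot.snapshot("wrist");cv2.imwrite("pics/w1.png",cv2.resize(s["image"][:,:,::-1],None,fx=1.5,fy=1.5))
delta([.524,-.068,.18],np.radians(-108.5)); print(robot.get_obs()["joint_positions"].round(3))
E
```

```text
time: 1.55
tool_pos: [0.525, -0.0659, 0.1796]
ee_rot: [-1.571, 0.0, -1.894]
wrist_force: [-0.9, 0.1, -0.8]
width: 0.0936
time: 1.75
tool_pos: [0.5238, -0.0681, 0.1801]
ee_rot: [-1.572, -0.001, -1.893]
wrist_force: [0.7, -1.0, 0.1]
width: 0.0942
delta mm [-0.9  0.5  0.1] yaw -0.001 z tool [ 0.5236 -0.0689  0.1805] w -1.8949
[-2.380e-01  4.500e-02  1.465e+00 -1.000e-03  1.632e+00  1.657e+00]
```

View pics/w1.png

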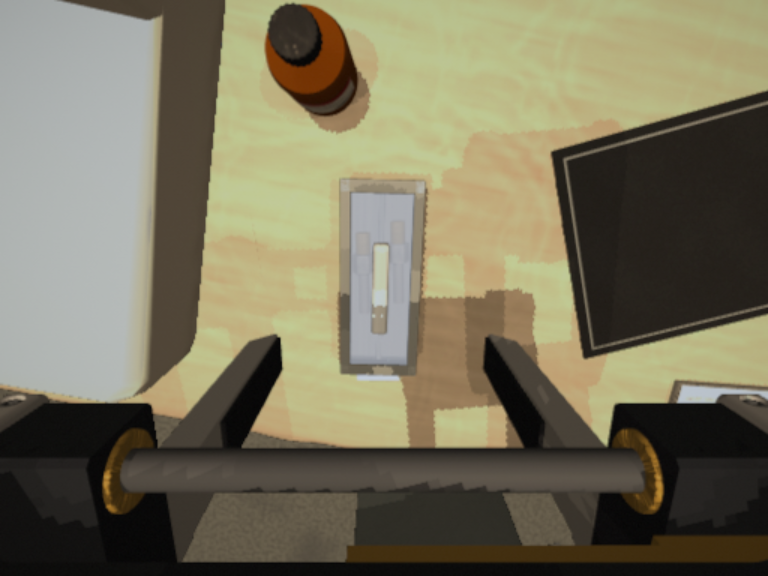

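The wrist view shows the closed case centred between the fingers. The lid corners are at (340,179), (426,180), (415,375) and (341,373) in the 1.5x picture, with the ledge at the bottom. Both nozzles show faintly through the window.

Run:
```python
from h import *
s=robot.snapshot("wrist");crop(s,"w2.png",215,110,295,265,3.8)
P=px2w(s,np.array([(340,179),(426,180),(415,375),(341,373)])/1.5,.038);print(P,P.mean(0))
print(np.linalg.norm(P-np.roll(P,-1,0),axis=1))
for a,b in ((0,3),(1,2)): print(np.degrees(np.arctan2(*(P[a]-P[b])[[1,0]])))
N=px2w(s,np.array([(363,235),(363,310),(398,222),(398,300)])/1.5,.014)[:,:2]-C
R=np.array([[np.cos(A),np.sin(A)],[-np.sin(A),np.cos(A)]]); print((N@R.T).round(3))
```

```text
[[ 0.60670408 -0.06506275  0.038     ]
 [ 0.58562533 -0.12553439  0.038     ]
 [ 0.43630682 -0.07022604  0.038     ]
 [ 0.45803284 -0.01152252  0.038     ]] [ 0.52166727 -0.06808643  0.038     ]
[0.06404009 0.15923263 0.06259492 0.15801801]
-19.805219305307496
-20.324890119703007
[[ 0.035  0.013]
 [-0.03   0.014]
 [ 0.046 -0.016]
 [-0.021 -0.016]]
```

View pics/w2.png

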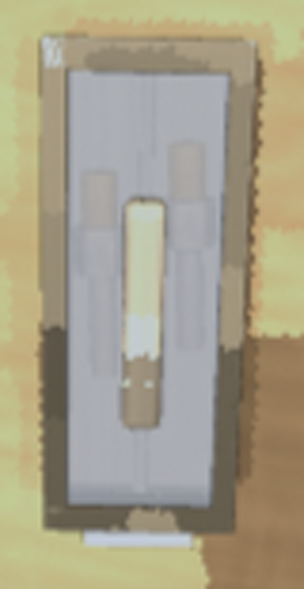

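```bash
python3 -m handwheel '[{"delta_pos":[0,40,0],"yaw":0.017},{"delta_pos":[0,80,0],"yaw":0.017},{"delta_pos":[0,120,0],"yaw":0.017},{"delta_pos":[0,150,0],"yaw":0.017},{"delta_pos":[0,165,0],"yaw":0.017},{"delta_pos":[0,172,0],"yaw":0.017},{"delta_pos":[0,172,0],"yaw":0.017}]'
python3 -m handwheel '[{"delta_pos":[0,0,0],"yaw":0},{"delta_pos":[0,0,0],"yaw":0},{"delta_pos":[0,0,0],"yaw":0},{"delta_pos":[0,0,0],"yaw":0},{"delta_pos":[0,0,0],"yaw":0}]' 255
python3 -m handwheel '[{"delta_pos":[0,0,0],"yaw":0},{"delta_pos":[0,0,0],"yaw":0},{"delta_pos":[0,0,0],"yaw":0}]'
```

```text
time: 2.55
tool_pos: [0.5232, -0.0695, 0.0082]
ee_rot: [-1.572, -0.0, -1.914]
wrist_force: [0.1, 0.7, 0.3]
width: 0.094
time: 3.05
tool_pos: [0.5249, -0.0678, 0.0094]
ee_rot: [-1.569, 0.002, -1.912]
wrist_force: [0.9, 1.4, 3.1]
width: 0.0639
time: 3.35
tool_pos: [0.5249, -0.0678, 0.0095]
ee_rot: [-1.569, 0.002, -1.912]
wrist_force: [1.4, 4.5, 5.2]
width: 0.0636
```

```bash
python3 -m handwheel '[{"delta_pos":[0,-8,0],"yaw":0},{"delta_pos":[0,-20,0],"yaw":0},{"delta_pos":[0,-35,0],"yaw":0},{"delta_pos":[0,-50,0],"yaw":0},{"delta_pos":[0,-60,0],"yaw":0},{"delta_pos":[0,-60,0],"yaw":0}]'
python3 - <<'E'
from h import *
s=robot.snapshot("wrist");crop(s,"w3.png",150,100,360,260,3.6)
s=robot.snapshot("scene");crop(s,"s3.png",150,80,330,230,4)
E
```

```text
time: 3.95
tool_pos: [0.5248, -0.0691, 0.0701]
ee_rot: [-1.568, -0.0, -1.912]
wrist_force: [1.2, 0.0, -4.4]
width: 0.0638
```

View pics/w3.png

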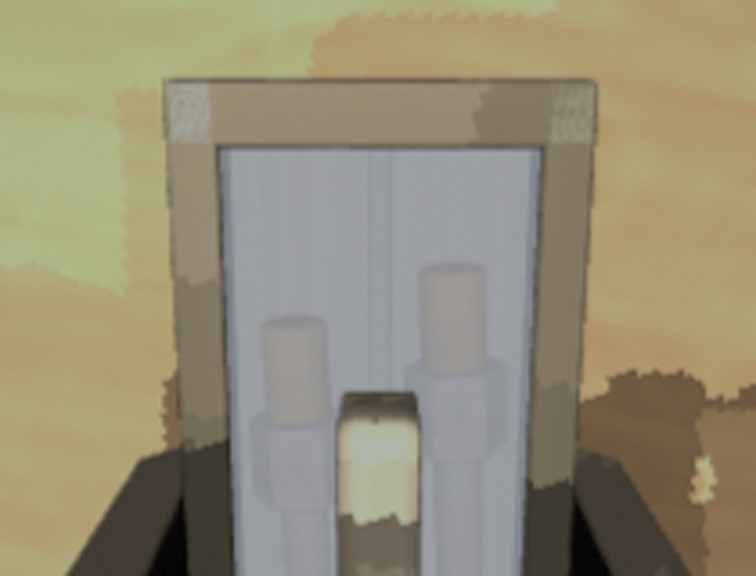

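View pics/s3.png

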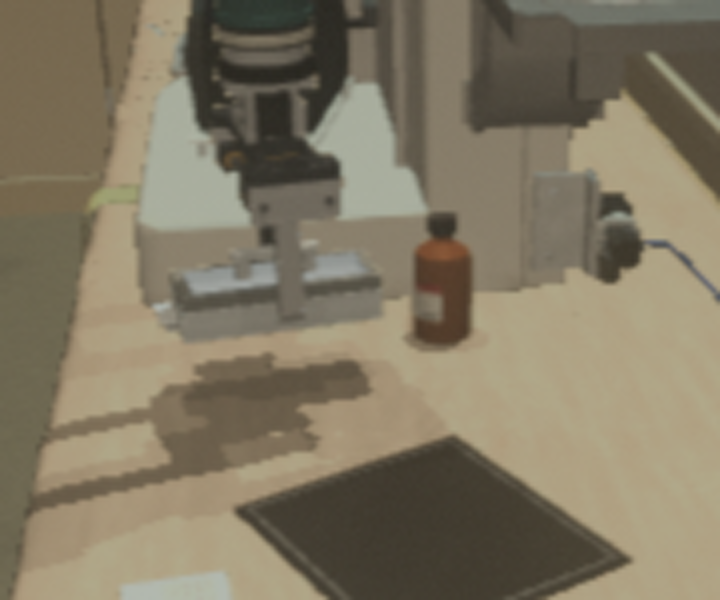

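Run:
```python
from h import *
delta([.475,-.379,.075],-1.626)
s=robot.snapshot("top");print(px2w(s,(362,160),.054))
```

```text
delta mm [308.7  -6.9  58.2] yaw -0.286 z tool [ 0.5235 -0.0686  0.0681] w -1.9121
[[ 0.56653595 -0.55925614  0.054     ]]
```

```bash
python3 -m handwheel '[{"delta_pos":[8,-3,2],"yaw":-0.01},{"delta_pos":[26,-7,5],"yaw":-0.03},{"delta_pos":[54,-7,11],"yaw":-0.06},{"delta_pos":[90,-7,18],"yaw":-0.09},{"delta_pos":[128,-7,25],"yaw":-0.12},{"delta_pos":[166,-7,32],"yaw":-0.16},{"delta_pos":[204,-7,39],"yaw":-0.2},{"delta_pos":[240,-7,46],"yaw":-0.235},{"delta_pos":[270,-7,51],"yaw":-0.26},{"delta_pos":[292,-7,55],"yaw":-0.275},{"delta_pos":[304,-7,57],"yaw":-0.284},{"delta_pos":[309,-7,58],"yaw":-0.286}]'
python3 -m handwheel '[{"delta_pos":[0,0,0],"yaw":0},{"delta_pos":[0,0,0],"yaw":0}]'
python3 - <<'E'
from h import *
delta([.475,-.379,.075],-1.626)
s=robot.snapshot("top");crop(s,"t4.png",200,130,360,300,3.5)
s=robot.snapshot("scene");crop(s,"s4.png",150,80,330,260,3.5)
E
```

```text
time: 5.3
tool_pos: [0.4743, -0.3801, 0.0748]
ee_rot: [-1.572, 0.001, -1.627]
wrist_force: [0.6, 0.4, -3.7]
width: 0.064
time: 5.5
tool_pos: [0.4754, -0.378, 0.0753]
ee_rot: [-1.571, 0.001, -1.625]
wrist_force: [-0.6, 0.6, -3.4]
width: 0.0637
delta mm [ 1.1  0.3 -0.3] yaw 0.001 z tool [ 0.4754 -0.378   0.0753] w -1.6251
```

View pics/t4.png

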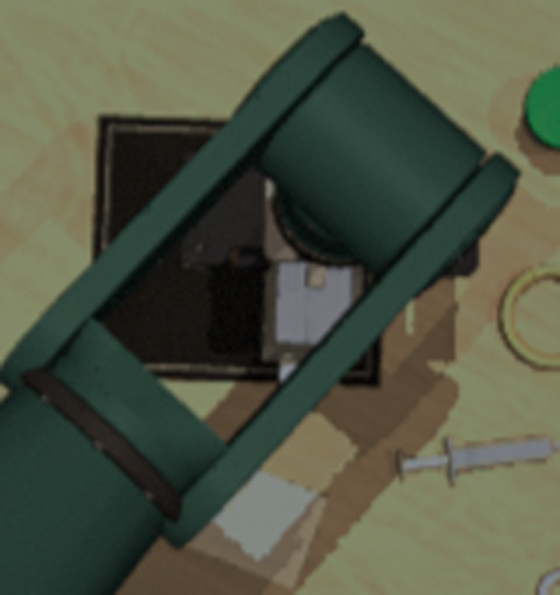

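View pics/s4.png

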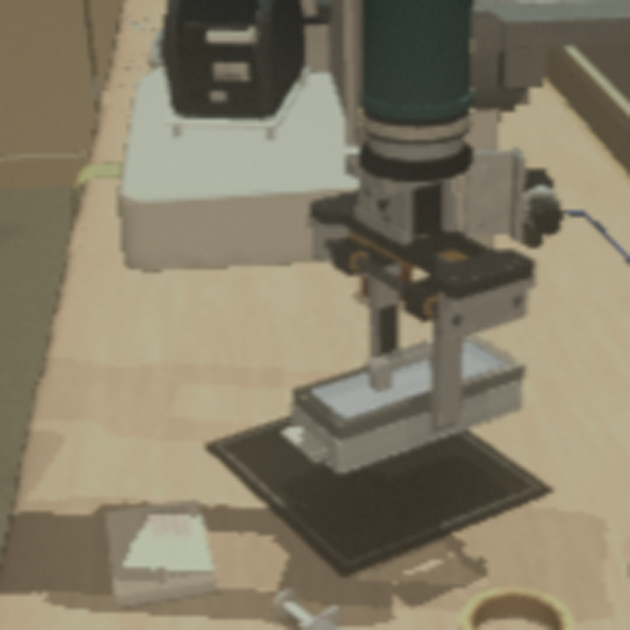

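```bash
python3 -m handwheel '[{"delta_pos":[0,15,0],"yaw":0},{"delta_pos":[0,35,0],"yaw":0},{"delta_pos":[0,50,0],"yaw":0},{"delta_pos":[0,57,0],"yaw":0},{"delta_pos":[0,61,0],"yaw":0},{"delta_pos":[0,63,0],"yaw":0},{"delta_pos":[0,63,0],"yaw":0}]'
python3 -m handwheel '[{"delta_pos":[0,0,0],"yaw":0},{"delta_pos":[0,0,0],"yaw":0},{"delta_pos":[0,0,0],"yaw":0},{"delta_pos":[0,0,0],"yaw":0}]' 0
python3 - <<'E'
from h import *
print(robot.get_obs()["tool_pos"])
s=robot.snapshot("wrist");crop(s,"w5.png",130,60,380,260,3)
E
```

```text
time: 6.3
tool_pos: [0.4756, -0.3794, 0.0131]
ee_rot: [-1.57, -0.001, -1.626]
wrist_force: [-1.1, -1.9, -4.1]
width: 0.0634
time: 6.7
tool_pos: [0.4757, -0.3796, 0.0134]
ee_rot: [-1.569, -0.001, -1.626]
wrist_force: [-0.2, 0.6, -1.0]
width: 0.092
[ 0.47565865 -0.37959147  0.01341797]
```

View pics/w5.png

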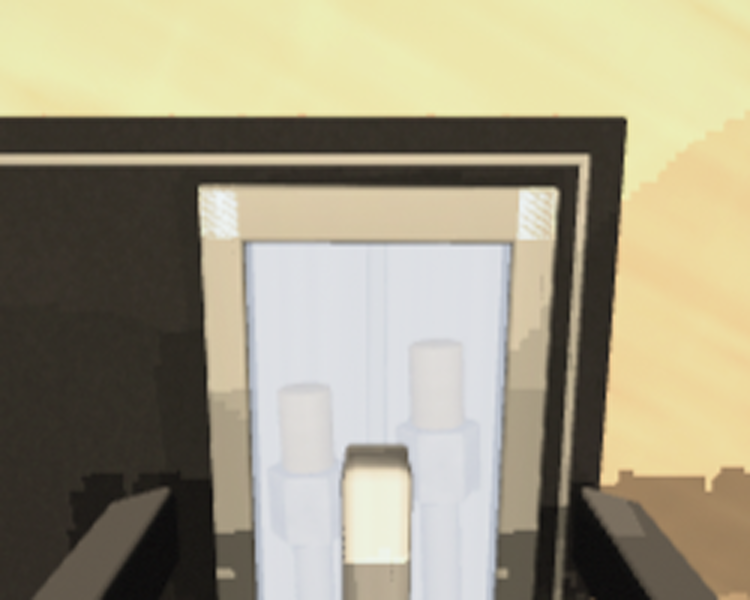

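The case is on the mat. The lid's far (plain-end) corners are at crop (198,186) and (558,188), and the nozzles have not moved.

Run:
```python
from h import *
s=robot.snapshot("wrist")
P=px2w(s,np.array([(198,186),(558,188)])/3+[130,60]-.3,.041);print(P,P.mean(0),np.linalg.norm(P[0]-P[1]))
u=np.array([np.cos(-.055),np.sin(-.055)]);e=P.mean(0)[:2]
o=robot.get_obs();print("p of tcp:",80+1000*(o["tool_pos"][:2]-e)@u, "lateral",1000*(o["tool_pos"][:2]-e)@[-u[1],u[0]])
```

```text
[[ 0.55289035 -0.35347628  0.041     ]
 [ 0.54905102 -0.41660626  0.041     ]] [ 0.55097069 -0.38504127  0.041     ] 0.06324661800908384
p of tcp: 4.226590459774329 lateral 1.596224994877553
```

```bash
python3 -m handwheel '[{"delta_pos":[0,0,15],"yaw":0},{"delta_pos":[0,0,35],"yaw":0},{"delta_pos":[0,0,55],"yaw":0},{"delta_pos":[0,0,62],"yaw":0},{"delta_pos":[0,0,62],"yaw":0},{"delta_pos":[0,0,62],"yaw":0}]'
python3 -m handwheel '[{"delta_pos":[0,0,0],"yaw":0},{"delta_pos":[0,0,0],"yaw":0},{"delta_pos":[0,0,0],"yaw":0},{"delta_pos":[0,0,0],"yaw":0},{"delta_pos":[0,0,0],"yaw":0},{"delta_pos":[0,0,0],"yaw":0}]' 255
python3 -m handwheel '[{"delta_pos":[0,-5,0],"yaw":0},{"delta_pos":[0,-10,0],"yaw":0},{"delta_pos":[0,-16,0],"yaw":0},{"delta_pos":[0,-22,0],"yaw":0},{"delta_pos":[0,-22,0],"yaw":0}]'
python3 - <<'E'
from h import *
s=robot.snapshot("wrist");crop(s,"w6.png",130,60,380,260,2)
s=robot.snapshot("scene");crop(s,"s6.png",190,100,330,240,5)
E
```

```text
time: 7.4
tool_pos: [0.5364, -0.3824, 0.0122]
ee_rot: [-1.572, 0.0, -1.626]
wrist_force: [1.3, -0.1, 0.2]
width: 0.094
time: 8.0
tool_pos: [0.5369, -0.3827, 0.0126]
ee_rot: [-1.571, -0.0, -1.626]
wrist_force: [-1.1, -0.3, 0.4]
width: 0.0639
time: 8.5
tool_pos: [0.5379, -0.383, 0.036]
ee_rot: [-1.569, -0.002, -1.626]
wrist_force: [-0.3, -0.2, -2.5]
width: 0.0638
```

View pics/s6.png

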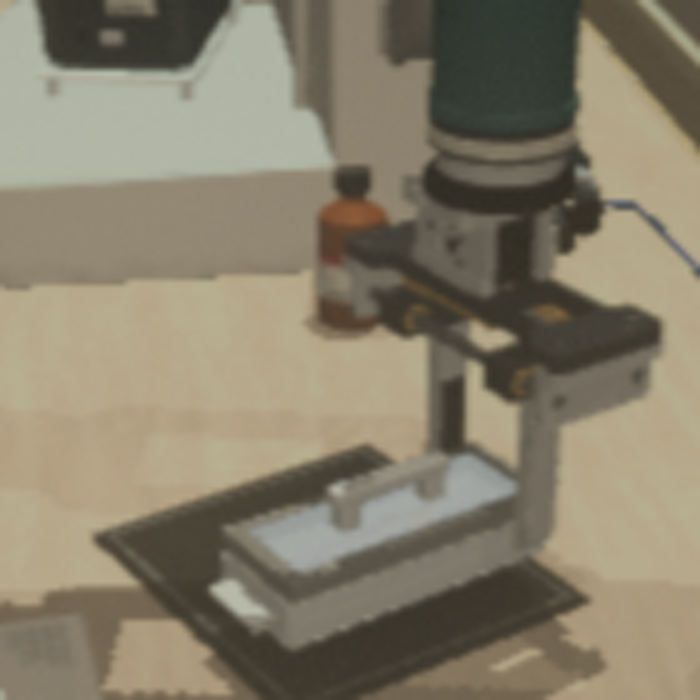

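View pics/w6.png

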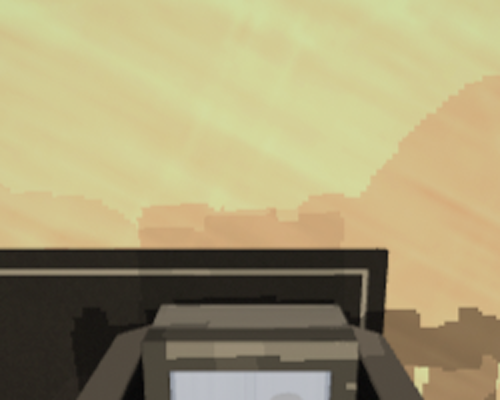

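```bash
python3 -m handwheel '[{"delta_pos":[0,-6,-2],"yaw":0},{"delta_pos":[0,-13,-5],"yaw":0},{"delta_pos":[0,-20,-9],"yaw":0},{"delta_pos":[0,-26,-12],"yaw":0},{"delta_pos":[0,-26,-12],"yaw":0}]'
python3 - <<'E'
from h import *
s=robot.snapshot("wrist");crop(s,"w7.png",130,60,380,260,2)
s=robot.snapshot("scene");crop(s,"s7.png",190,100,330,240,5)
E
```

```text
time: 9.1
tool_pos: [0.5254, -0.3826, 0.0625]
ee_rot: [-1.568, -0.002, -1.626]
wrist_force: [-0.0, -0.6, -3.8]
width: 0.0636
```

View pics/s7.png

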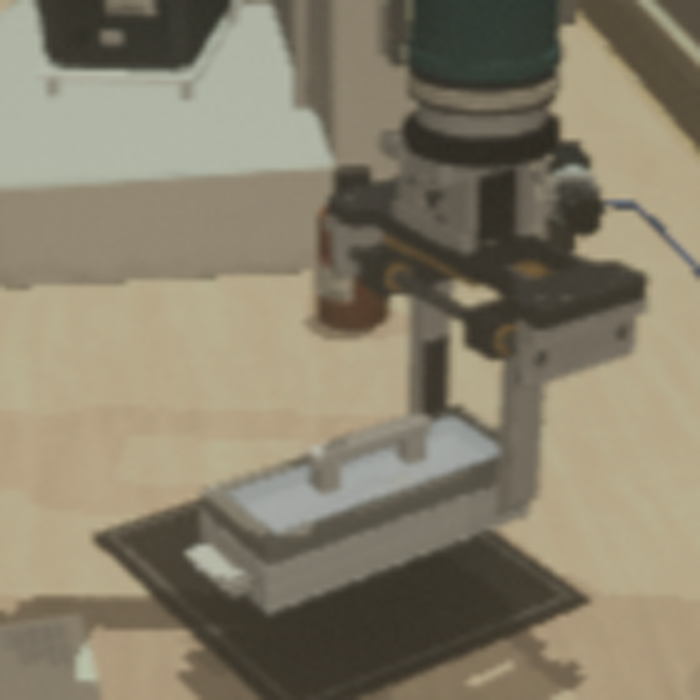

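View pics/w7.png

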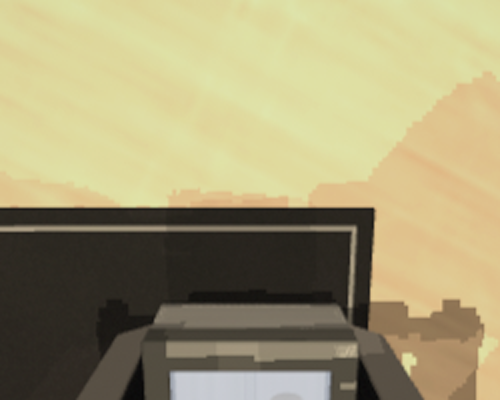

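The wrist view didn't change between these two steps and the force is now the full weight (-3.8 N). So the case has left the mat and isn't pivoting further in the pads. I'll measure its actual tilt.

Run:
```python
from h import *
s=robot.snapshot("scene");crop(s,"s8.png",220,170,300,230,10)
s=robot.snapshot("wrist");crop(s,"w8.png",190,190,320,260,6)
```

```text
(no output)
```

View pics/s8.png

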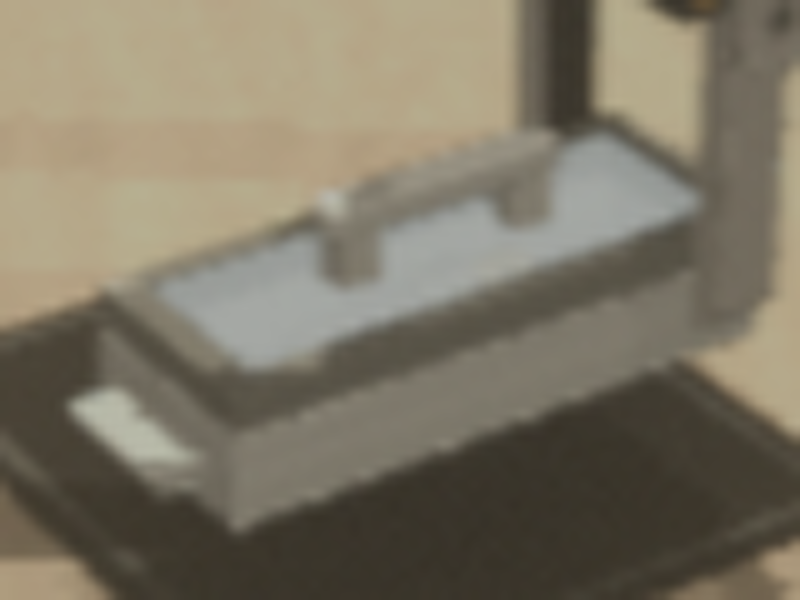

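View pics/w8.png

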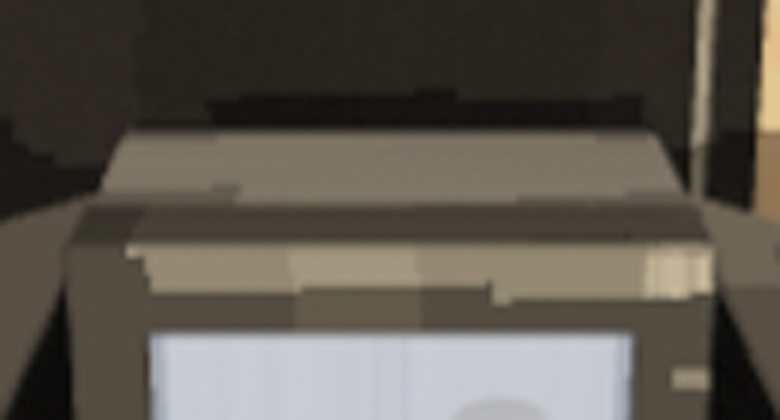

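```bash
cat >> h.py <<'E'
def pose(s,obj,img,org,k):
    K,R,t=cam(s); img=np.array(img,float)/k+org-.5*(1-1/k)
    ok,rv,tv=cv2.solvePnP(np.array(obj,float)/1000,img,K,None)
    Rc=cv2.Rodrigues(rv)[0]; pr=cv2.projectPoints(np.array(obj,float)/1000,rv,tv,K,None)[0].reshape(-1,2)
    print("reproj",np.abs(pr-img).max(1).round(1))
    Rw=R.T@Rc; T=R.T@(tv.ravel()-t); print("T",T.round(4),"xaxis",Rw[:,0].round(3),"tilt x deg",np.degrees(np.arcsin(Rw[2,0])).round(1),"zaxis",Rw[:,2].round(3)); return Rw,T
E
python3 - <<'E'
from h import *
s=robot.snapshot("scene")
pose(s,[(-80,-32,0),(-80,-32,26),(-80,-32,38),(-80,32,38),(-80,32,26),(-35,0,60),(35,0,60),(-96,20,16),(80,32,38)],
[(238,532),(237,430),(230,372),(107,292),(100,335),(335,195),(540,135),(70,405),(605,118)],[220,170],10)
E
```

```text
reproj [0.8 0.2 1.1 0.9 0.4 1.8 0.6 0.2 0.7]
T [ 0.4602 -0.3768  0.05  ] xaxis [ 0.999 -0.038 -0.02 ] tilt x deg -1.1 zaxis [0.022 0.069 0.997]
```

Run:
```python
import cv2
a=cv2.imread("pics/top0.png")[0:140,90:320]; cv2.imwrite("pics/t9.png",cv2.resize(a,None,fx=3.4,fy=3.4,interpolation=cv2.INTER_CUBIC))
a=cv2.imread("pics/scene0.png")[40:140,240:380]; cv2.imwrite("pics/s9.png",cv2.resize(a,None,fx=5,fy=5,interpolation=cv2.INTER_CUBIC))
```

```text
(no output)
```

View pics/t9.png

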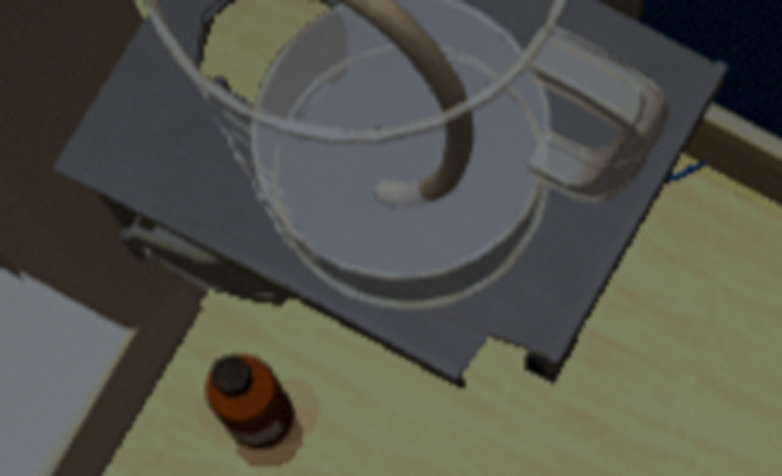

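View pics/s9.png

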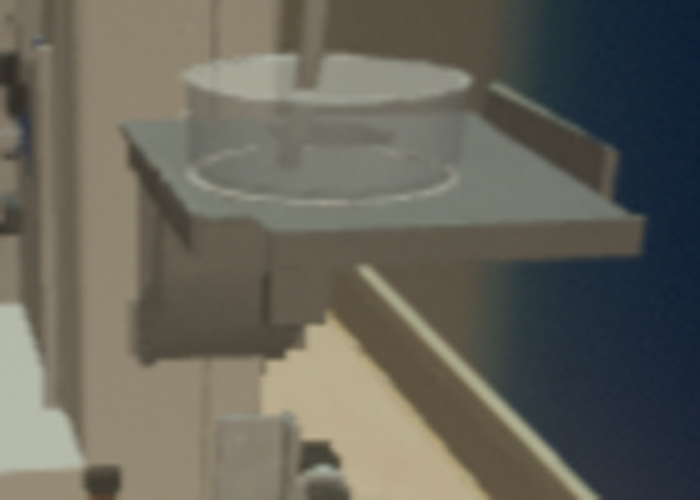

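Run:
```python
from h import *
a=robot.snapshot("top");b=robot.snapshot("scene")
def tri(u,v):
    Ps=[]
    for s in (a,b):
        K,R,t=cam(s);Ps.append(K@np.c_[R,t])
    X=cv2.triangulatePoints(Ps[0],Ps[1],np.array(u,float).reshape(2,1),np.array(v,float).reshape(2,1)).ravel();X=X[:3]/X[3]
    print(X.round(3), w2px(a,X)-u, w2px(b,X)-v)
t=lambda x,y:(x/3.4+90,y/3.4)
q=lambda x,y:(x/5+240,y/5+40)
tri(t(722,65),q(640,215)); tri(t(57,165),q(122,125)); tri(t(462,378),q(190,218)); tri(t(462,378),q(190,245)); tri(t(553,360),q(270,225))
print("base corner candidates"); tri((130,96),(150+370/3.5,40+322/3.5))
```

```text
[ 0.797 -0.393  0.318] [[-0.12395643  0.12393379]] [[ 0.19757817 -0.05742475]]
[ 0.744 -0.016  0.318] [[-0.18824193  0.2724685 ]] [[ 0.31037889 -0.04998812]]
[ 0.616 -0.243  0.316] [[-0.48194536  0.67032353]] [[ 0.9341812  -0.16645042]]
[ 0.62  -0.241  0.302] [[-0.76584361  1.07069417]] [[ 1.50120227 -0.27054589]]
[ 0.625 -0.294  0.32 ] [[-0.19165581  0.25056537]] [[ 0.36622732 -0.07148424]]
base corner candidates
[0.723 0.001 0.086] [[-0.74311565  1.16083292]] [[ 1.48619452 -0.21430425]]
```

The case is closed and still level; the pads' friction holds it at the +66 mm grip. I need something to push the ledge end down. The machine base has a vertical side about 85 mm high, so I can press the ledge tip against it while raising the gripper. I'll set the case down, then regrip near the middle with the tool turned half a turn to suit the last joint's range.

```bash
python3 -m handwheel '[{"delta_pos":[0,15,0],"yaw":0},{"delta_pos":[0,32,0],"yaw":0},{"delta_pos":[0,43,0],"yaw":0},{"delta_pos":[0,48,0],"yaw":0},{"delta_pos":[0,50,0],"yaw":0},{"delta_pos":[0,50,0],"yaw":0}]'
python3 -m handwheel '[{"delta_pos":[0,0,0],"yaw":0},{"delta_pos":[0,0,0],"yaw":0},{"delta_pos":[0,0,0],"yaw":0},{"delta_pos":[0,0,0],"yaw":0}]' 0
python3 -m handwheel '[{"delta_pos":[0,-30,0],"yaw":0},{"delta_pos":[0,-70,0],"yaw":0},{"delta_pos":[0,-110,0],"yaw":-0.1},{"delta_pos":[0,-130,-15],"yaw":-0.25},{"delta_pos":[0,-140,-30],"yaw":-0.4},{"delta_pos":[0,-140,-45],"yaw":-0.55},{"delta_pos":[0,-140,-56],"yaw":-0.7},{"delta_pos":[0,-140,-56],"yaw":-0.85},{"delta_pos":[0,-140,-56],"yaw":-1.0},{"delta_pos":[0,-140,-56],"yaw":-1.15},{"delta_pos":[0,-140,-56],"yaw":-1.3},{"delta_pos":[0,-140,-56],"yaw":-1.45}]'
python3 -m handwheel '[{"delta_pos":[0,0,0],"yaw":-0.14},{"delta_pos":[0,0,0],"yaw":-0.28},{"delta_pos":[0,0,0],"yaw":-0.42},{"delta_pos":[0,0,0],"yaw":-0.56},{"delta_pos":[0,0,0],"yaw":-0.7},{"delta_pos":[0,0,0],"yaw":-0.84},{"delta_pos":[0,0,0],"yaw":-0.98},{"delta_pos":[0,0,0],"yaw":-1.12},{"delta_pos":[0,0,0],"yaw":-1.26},{"delta_pos":[0,0,0],"yaw":-1.4},{"delta_pos":[0,0,0],"yaw":-1.54},{"delta_pos":[0,0,0],"yaw":-1.69}]'
python3 - <<'E'
from h import *
s=robot.snapshot("wrist");crop(s,"w10.png",130,60,380,260,3)
s=robot.snapshot("scene");crop(s,"s10.png",190,120,330,240,5)
print(robot.get_obs()["joint_positions"].round(3),robot.get_obs()["tool_pos"].round(4))
E
```

```text
time: 10.05
tool_pos: [0.5242, -0.3809, 0.0125]
ee_rot: [-1.573, 0.002, -1.626]
wrist_force: [-4.4, 3.4, 7.4]
width: 0.064
time: 10.45
tool_pos: [0.5252, -0.382, 0.0104]
ee_rot: [-1.571, -0.0, -1.626]
wrist_force: [0.9, 0.7, 0.1]
width: 0.0914
time: 11.65
tool_pos: [0.4692, -0.3788, 0.1504]
ee_rot: [-1.571, -0.0, -0.17]
wrist_force: [0.6, 0.8, 0.2]
width: 0.0938
time: 12.85
tool_pos: [0.4692, -0.3788, 0.1503]
ee_rot: [-1.571, 0.0, 1.52]
wrist_force: [-0.3, 0.0, -0.2]
width: 0.0938
[-0.773  0.221  1.328 -0.     1.593 -2.287] [ 0.4692 -0.3788  0.1503]
```

View pics/w10.png

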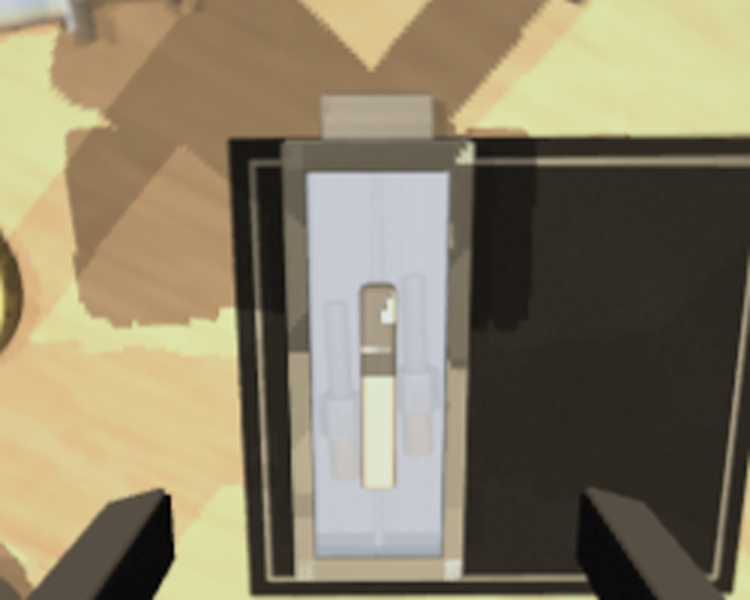

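View pics/s10.png

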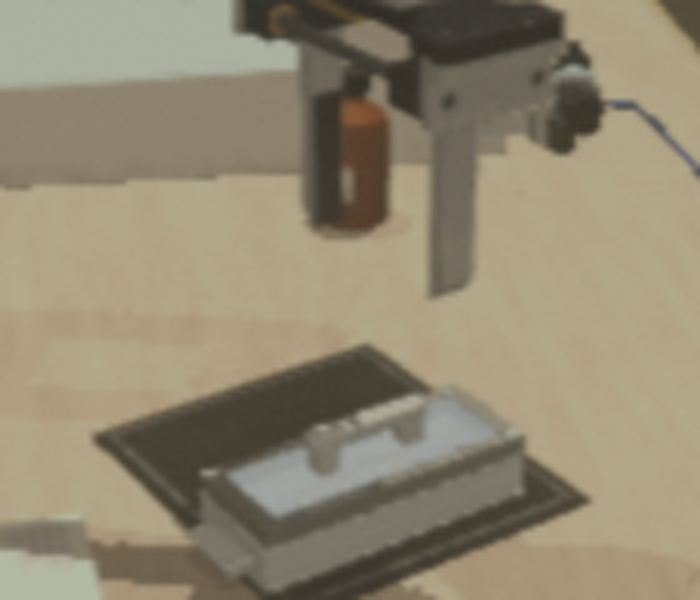

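The case is flat on the mat with its lid flush. The lid corners are at crop (282,142), (475,142), (461,580) and (296,580), with the ledge at the top. Next I'll work out the grip and the line of the base's side wall.

Run:
```python
from h import *
s=robot.snapshot("wrist")
P=px2w(s,np.array([(282,142),(475,142),(461,580),(296,580)])/3+[130,60]-.3,.041)
c=P.mean(0);u=(P[2]+P[3]-P[0]-P[1])[:2];u/=np.linalg.norm(u);print(P.round(4),c,np.degrees(np.arctan2(u[1],u[0])))
g=c[:2]+.008*u; delta([g[0],g[1],.014],np.radians(86.8))
a=robot.snapshot("top");cv2.imwrite("pics/t10.png",cv2.resize(a["image"][60:240,0:200,::-1],None,fx=3.8,fy=3.8,interpolation=cv2.INTER_CUBIC))
```

```text
[[ 0.3779 -0.4055  0.041 ]
 [ 0.3816 -0.3419  0.041 ]
 [ 0.5406 -0.3512  0.041 ]
 [ 0.537  -0.4141  0.041 ]] [ 0.459277   -0.37818107  0.041     ] -3.2164419751705418
delta mm [  0.  136.4   1.9] yaw -0.004 z tool [ 0.4692 -0.3788  0.1504] w 1.5109
```

View pics/t10.png

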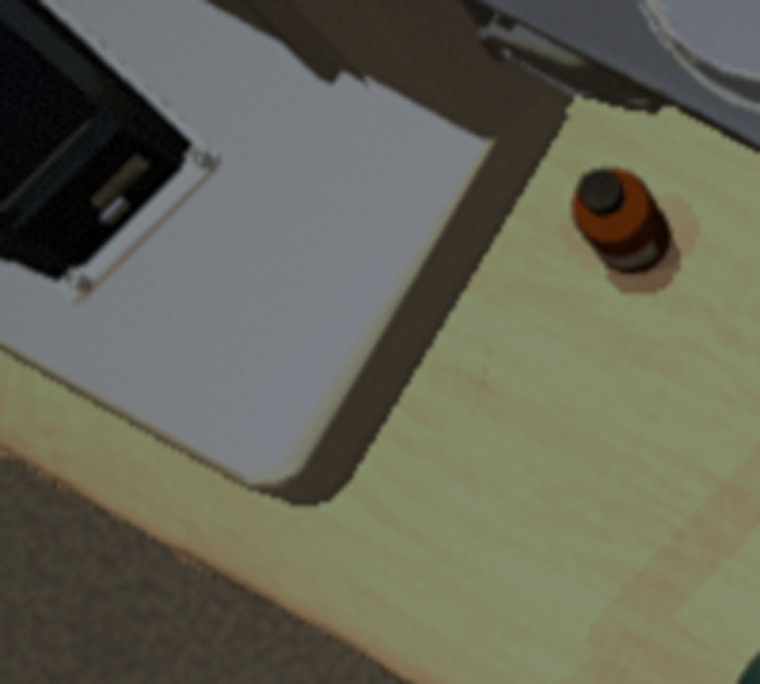

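```bash
python3 -m handwheel '[{"delta_pos":[0,40,1],"yaw":0},{"delta_pos":[0,80,2],"yaw":0},{"delta_pos":[0,110,2],"yaw":0},{"delta_pos":[0,128,2],"yaw":0},{"delta_pos":[0,136,2],"yaw":0},{"delta_pos":[0,136,2],"yaw":0}]' 0
python3 -m handwheel '[{"delta_pos":[0,0,0],"yaw":0},{"delta_pos":[0,0,0],"yaw":0},{"delta_pos":[0,0,0],"yaw":0},{"delta_pos":[0,0,0],"yaw":0},{"delta_pos":[0,0,0],"yaw":0},{"delta_pos":[0,0,0],"yaw":0}]' 255
python3 -m handwheel '[{"delta_pos":[0,-8,0],"yaw":0},{"delta_pos":[0,-25,0],"yaw":0},{"delta_pos":[0,-45,0],"yaw":0},{"delta_pos":[0,-55,0],"yaw":0},{"delta_pos":[0,-56,0],"yaw":0}]'
python3 - <<'E'
from h import *
a=robot.snapshot("top")
W=px2w(a,np.array([(570,110),(465,287),(360,465)])/3.8+[0,60],0)[:,:2];print("wall foot",W)
T=px2w(a,np.array([(495,140),(402,295),(330,410)])/3.8+[0,60],.085)[:,:2];print("wall top",T)
d=W[0]-W[2];d/=np.linalg.norm(d);n=np.array([-d[1],d[0]]);print("dir",d,"n",n,np.degrees(np.arctan2(n[1],n[0])))
yaw=np.arctan2(-n[1],-n[0])+np.pi/2; print("yaw for wall (case x=-n)",yaw)
for off in (.17,.105):
    p=W.mean(0)-n*off; print(off,p); delta([p[0],p[1],.075],yaw)
E
```

```text
time: 13.65
tool_pos: [0.4666, -0.3781, 0.0133]
ee_rot: [-1.569, -0.002, 1.513]
wrist_force: [-0.4, -0.2, 0.1]
width: 0.0941
time: 14.25
tool_pos: [0.4678, -0.3782, 0.0155]
ee_rot: [-1.572, -0.001, 1.514]
wrist_force: [0.4, 3.6, 5.8]
width: 0.0642
time: 14.75
tool_pos: [0.4676, -0.3796, 0.0717]
ee_rot: [-1.573, 0.002, 1.514]
wrist_force: [0.8, 0.5, -3.6]
width: 0.0635
wall foot [[ 0.77242638 -0.02958561]
 [ 0.65027124  0.04027429]
 [ 0.53021297  0.10853582]]
wall top [[ 0.72428582 -0.00114718]
 [ 0.62521639  0.05580745]
 [ 0.55302074  0.09919327]]
dir [ 0.868685   -0.49536488] n [0.49536488 0.868685  ] 60.30618586118491
yaw for wall (case x=-n) -0.5182548241975682
0.17 [ 0.56675817 -0.10793495]
delta mm [276.3  -4.3 -84. ] yaw 2.032 z tool [ 0.4672 -0.379   0.0707] w 1.5139
0.105 [ 0.59895688 -0.05147043]
delta mm [ 334.5   -4.3 -112.9] yaw 2.032 z tool [ 0.4672 -0.379   0.0707] w 1.5139
```

Run:
```python
from h import *
delta([.516,-.079,.085],-.518)
```

```text
delta mm [302.3 -14.3 -31.7] yaw 2.032 z tool [ 0.4672 -0.379   0.0707] w 1.5139
```

```bash
python3 -m handwheel '[{"delta_pos":[6,-2,-1],"yaw":0.04},{"delta_pos":[20,-6,-2],"yaw":0.12},{"delta_pos":[40,-10,-4],"yaw":0.23},{"delta_pos":[65,-14,-7],"yaw":0.36},{"delta_pos":[90,-14,-9],"yaw":0.5},{"delta_pos":[116,-14,-12],"yaw":0.64},{"delta_pos":[142,-14,-15],"yaw":0.78},{"delta_pos":[168,-14,-18],"yaw":0.92},{"delta_pos":[194,-14,-20],"yaw":1.06},{"delta_pos":[218,-14,-23],"yaw":1.2},{"delta_pos":[240,-14,-25],"yaw":1.33},{"delta_pos":[258,-14,-27],"yaw":1.44}]'
python3 - <<'E'
from h import *
delta([.516,-.079,.085],-.518); print(robot.get_obs()["joint_positions"].round(2))
E
```

```text
time: 16.0
tool_pos: [0.5078, -0.1211, 0.0827]
ee_rot: [-1.57, 0.003, 0.07]
wrist_force: [0.8, 0.3, -4.1]
width: 0.0636
delta mm [11.1 -2.3 41.4] yaw 0.588 z tool [ 0.5078 -0.1211  0.0827] w 0.0698
[-0.34  0.09  1.62 -0.    1.44 -0.41]
```

```bash
python3 -m handwheel '[{"delta_pos":[4,2,14],"yaw":0.12},{"delta_pos":[7,8,26],"yaw":0.25},{"delta_pos":[9,14,34],"yaw":0.37},{"delta_pos":[11,22,39],"yaw":0.47},{"delta_pos":[11,28,41],"yaw":0.55},{"delta_pos":[11,32,41],"yaw":0.588},{"delta_pos":[11,32,41],"yaw":0.588},{"delta_pos":[11,32,41],"yaw":0.588}]'
python3 - <<'E'
from h import *
delta([.516,-.079,.05],-.518)
s=robot.snapshot("wrist");crop(s,"w11.png",100,40,400,260,2.6)
s=robot.snapshot("top");crop(s,"t11.png",90,80,240,220,4)
s=robot.snapshot("scene");crop(s,"s11.png",160,80,310,200,5)
E
```

```text
time: 16.8
tool_pos: [0.516, -0.0808, 0.0514]
ee_rot: [-1.572, 0.002, -0.513]
wrist_force: [0.3, -0.9, -4.0]
width: 0.0641
delta mm [-0.9  1.4  1.6] yaw 0.005 z tool [ 0.516  -0.0808  0.0514] w -0.5132
```

View pics/w11.png

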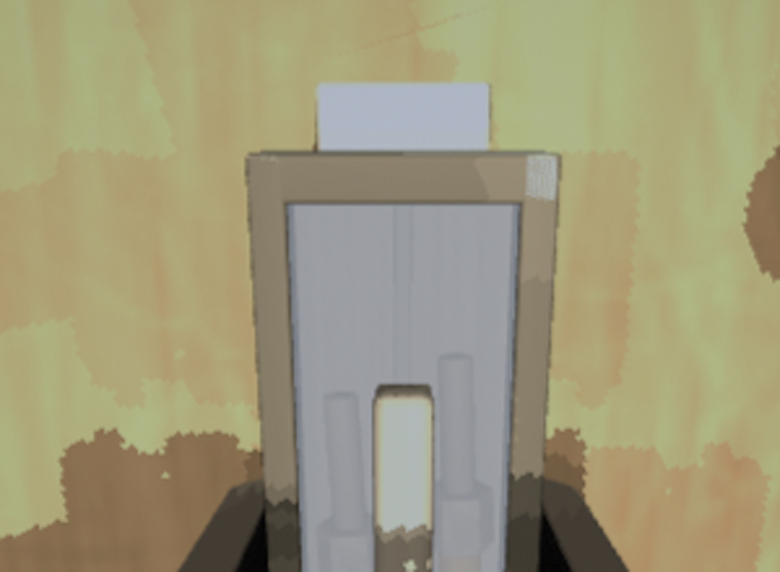

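View pics/s11.png

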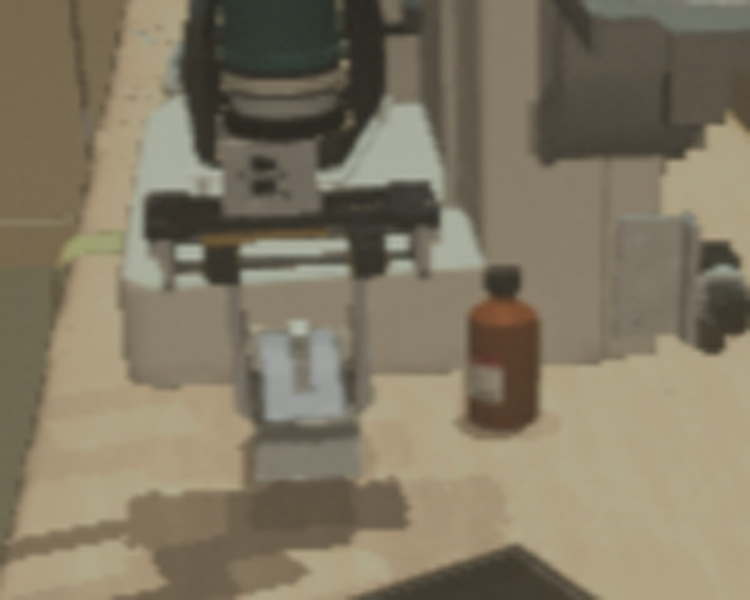

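View pics/t11.png

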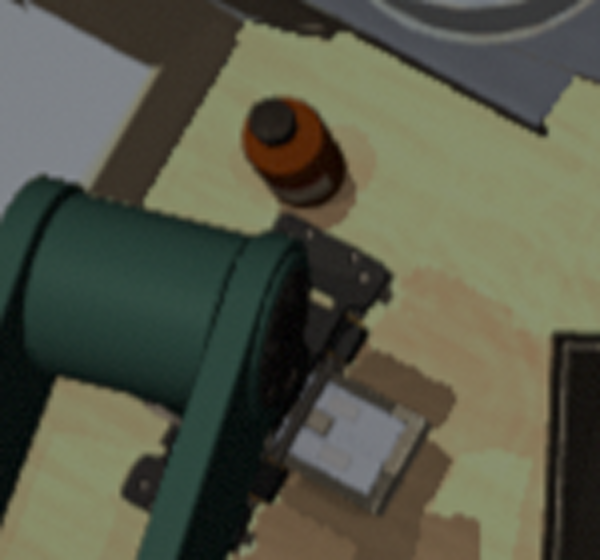

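```bash
python3 -m handwheel '[{"delta_pos":[0,0,8],"yaw":0.005},{"delta_pos":[0,0,24],"yaw":0.005},{"delta_pos":[0,0,42],"yaw":0.005},{"delta_pos":[0,0,54],"yaw":0.005},{"delta_pos":[0,0,60],"yaw":0.005},{"delta_pos":[0,0,62],"yaw":0.005},{"delta_pos":[0,0,62],"yaw":0.005}]'
python3 -m handwheel '[{"delta_pos":[0,0,2],"yaw":0},{"delta_pos":[0,0,4],"yaw":0},{"delta_pos":[0,0,4],"yaw":0}]'
python3 - <<'E'
from h import *
s=robot.snapshot("wrist");crop(s,"w12.png",100,0,400,220,2.6)
E
```

```text
time: 17.65
tool_pos: [0.5472, -0.0267, 0.0524]
ee_rot: [-1.571, 0.0, -0.518]
wrist_force: [-0.5, -0.1, -3.4]
width: 0.0639
time: 17.95
tool_pos: [0.5492, -0.0236, 0.0525]
ee_rot: [-1.571, -0.0, -0.519]
wrist_force: [0.8, -0.7, -4.0]
width: 0.0638
```

View pics/w12.png

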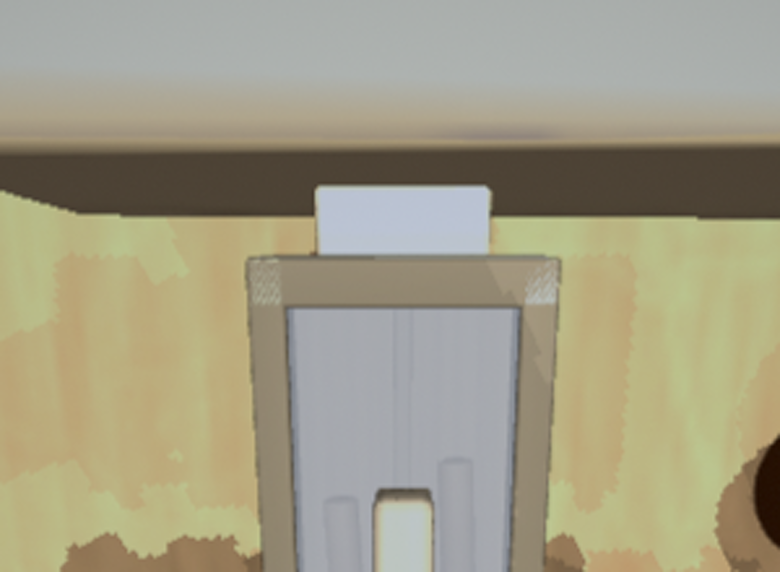

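The ledge is square to the base wall and a few mm short of it: tip at crop row 186, wall foot at row 215, wall top at about row 140. I'll lower slightly, since the wall's top edge is rounded, then make contact.

```bash
python3 -m handwheel '[{"delta_pos":[0,8,0],"yaw":0},{"delta_pos":[0,15,0],"yaw":0},{"delta_pos":[0,15,2],"yaw":0},{"delta_pos":[0,15,4],"yaw":0},{"delta_pos":[0,15,4],"yaw":0}]'
python3 -m handwheel '[{"delta_pos":[0,0,2],"yaw":0},{"delta_pos":[0,0,4],"yaw":0},{"delta_pos":[0,0,4],"yaw":0}]'
```

```text
time: 18.5
tool_pos: [0.5487, -0.0232, 0.0363]
ee_rot: [-1.58, 0.002, -0.52]
wrist_force: [-5.6, -9.3, -2.1]
width: 0.0636
time: 18.8
tool_pos: [0.5487, -0.0228, 0.0362]
ee_rot: [-1.587, 0.003, -0.52]
wrist_force: [-10.0, -15.5, -0.8]
width: 0.0637
```

```bash
python3 -m handwheel '[{"delta_pos":[0,0,2],"yaw":0},{"delta_pos":[0,0,3],"yaw":0},{"delta_pos":[0,0,3],"yaw":0}]'
```

```text
time: 19.1
tool_pos: [0.5492, -0.0219, 0.0359]
ee_rot: [-1.591, 0.004, -0.521]
wrist_force: [-12.0, -19.2, -0.5]
width: 0.0638
```

```bash
python3 -m handwheel '[{"delta_pos":[0,-4,0],"yaw":0},{"delta_pos":[0,-8,0],"yaw":0},{"delta_pos":[0,-12,1],"yaw":0},{"delta_pos":[0,-16,2],"yaw":0},{"delta_pos":[0,-16,2],"yaw":0}]'
python3 - <<'E'
from h import *
s=robot.snapshot("wrist");crop(s,"w13.png",100,0,400,220,2.6)
E
```

```text
time: 19.6
tool_pos: [0.5524, -0.0164, 0.0523]
ee_rot: [-1.582, 0.003, -0.52]
wrist_force: [-6.5, -10.8, -5.0]
width: 0.0639
```

View pics/w13.png

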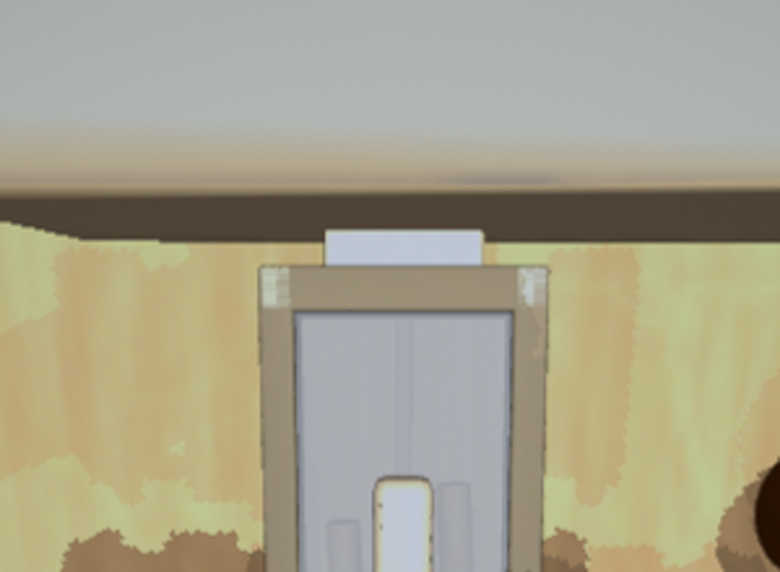

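It works: the case has tilted ledge-down against the wall (the ledge edge moved to crop row 230 and the tip is low on the wall), and the lid is still flush. I'll carry on along the arc.

```bash
python3 -m handwheel '[{"delta_pos":[0,-5,2],"yaw":0},{"delta_pos":[0,-10,4],"yaw":0},{"delta_pos":[0,-15,7],"yaw":0},{"delta_pos":[0,-21,10],"yaw":0},{"delta_pos":[0,-21,10],"yaw":0}]'
python3 - <<'E'
from h import *
s=robot.snapshot("wrist");crop(s,"w14.png",100,0,400,220,2.6)
s=robot.snapshot("scene");crop(s,"s14.png",160,80,310,200,5)
E
```

```text
time: 20.15
tool_pos: [0.5586, -0.0061, 0.0742]
ee_rot: [-1.578, 0.002, -0.519]
wrist_force: [-4.8, -7.0, -1.7]
width: 0.0637
```

View pics/w14.png

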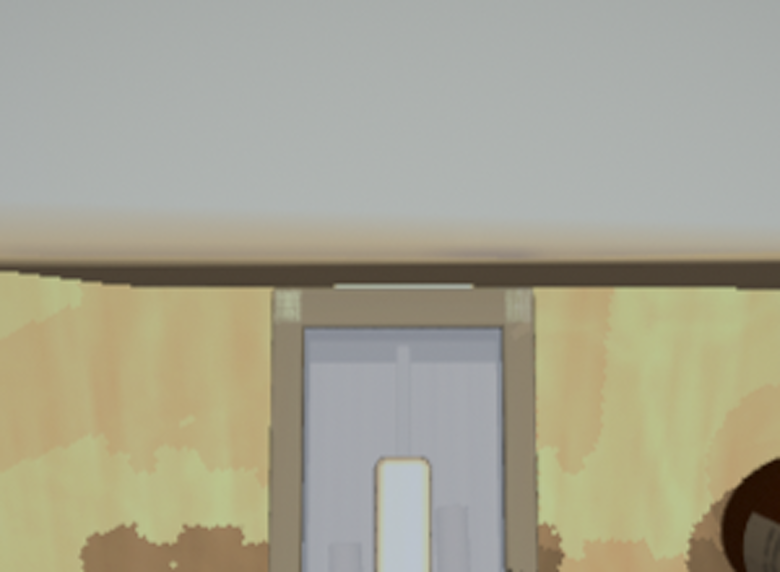

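View pics/s14.png

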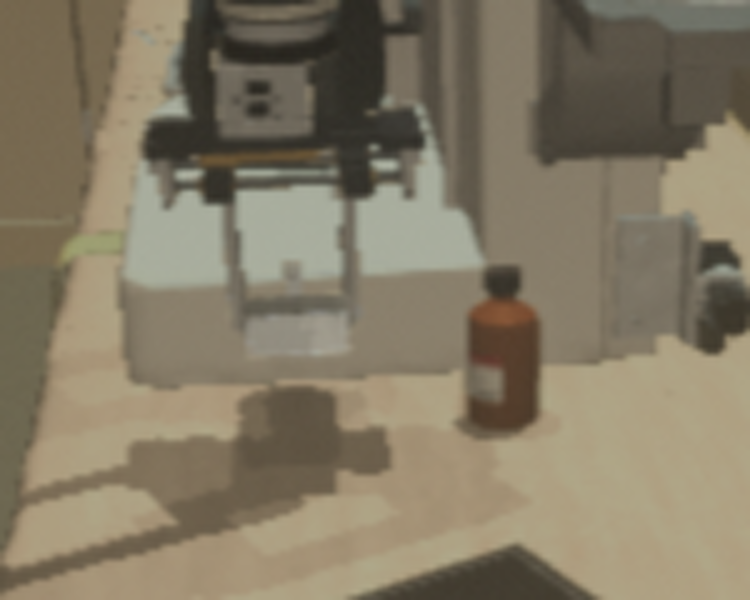

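```bash
python3 -m handwheel '[{"delta_pos":[0,-5,3],"yaw":0},{"delta_pos":[0,-10,6],"yaw":0},{"delta_pos":[0,-15,10],"yaw":0},{"delta_pos":[0,-19,14],"yaw":0},{"delta_pos":[0,-23,18],"yaw":0},{"delta_pos":[0,-23,18],"yaw":0}]'
python3 - <<'E'
from h import *
s=robot.snapshot("wrist");crop(s,"w15.png",100,40,400,260,2.6)
s=robot.snapshot("scene");crop(s,"s15.png",190,110,250,160,12)
E
```

```text
time: 20.85
tool_pos: [0.5672, 0.0089, 0.0974]
ee_rot: [-1.58, 0.002, -0.52]
wrist_force: [-5.9, -9.4, 0.0]
width: 0.0637
```

View pics/w15.png

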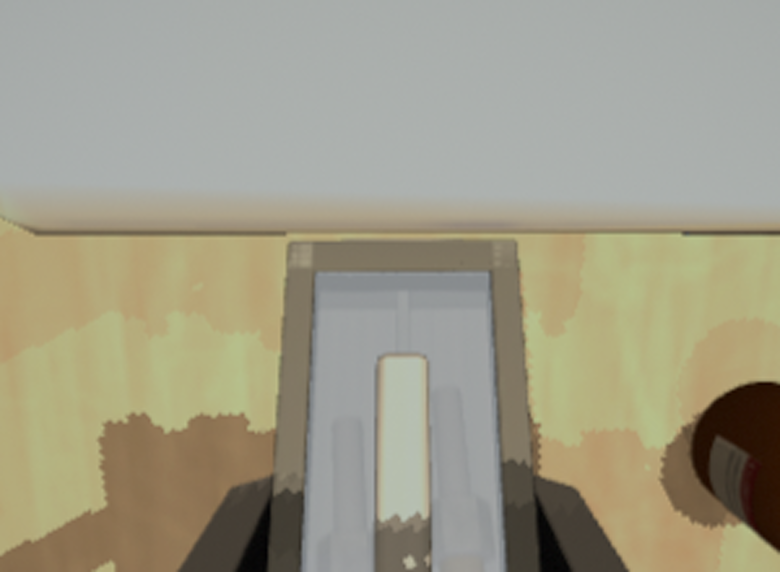

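View pics/s15.png

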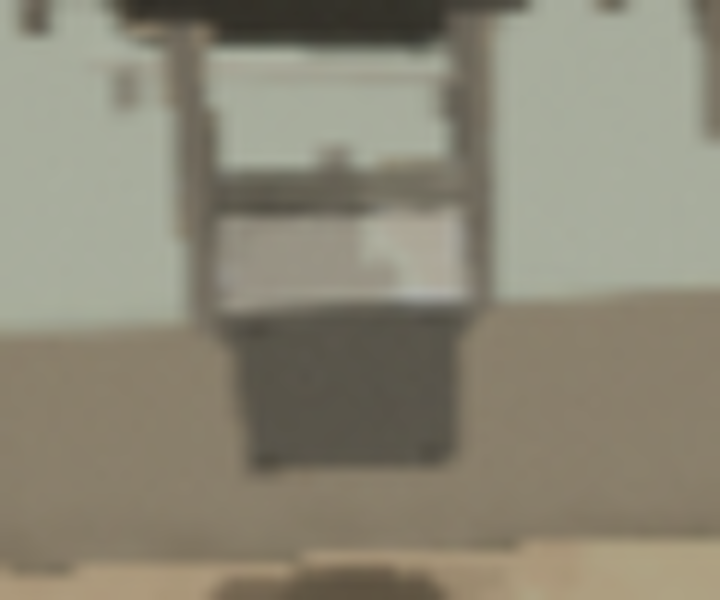

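Run:
```python
from h import *
s=robot.snapshot("wrist")
o=robot.get_obs(); K,R,t=cam(s)
uv=np.array([(289,241),(517,240)])/2.6+[100,40]-.3
d=64/1000*s["fx"]/np.linalg.norm(uv[1]-uv[0])
c=-R.T@t
X=[R.T@(np.linalg.inv(K)@[*u,1]*d-t) for u in uv]; m=np.mean(X,0); print(d,m,o["tool_pos"])
piv=o["tool_pos"]+[0,0,.0155]
n=np.array([.4954,.8687]); f=(m-piv)[:2]@n; dz=m[2]-piv[2]; r=np.hypot(f,dz); print("fwd",f,"dz",dz,"r",r,"tilt",np.degrees(np.arctan2(-dz,f)+np.arctan2(.011,.088)))
cv2.imwrite("pics/w16.png",cv2.resize(s["image"][100:260,170:330,::-1],None,fx=4,fy=4,interpolation=cv2.INTER_CUBIC))
```

```text
0.20274155961603163 [0.60051524 0.06719919 0.06820007] [0.5672047  0.00883631 0.09733718]
fwd 0.06720188109192465 dz -0.044637107193377004 r 0.08067567267080089 tilt 40.71808595441388
```

View pics/w16.png

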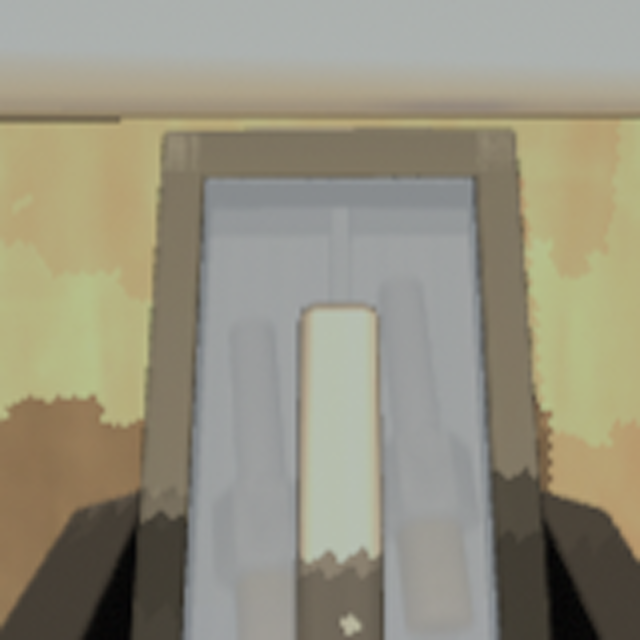

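```bash
python3 -m handwheel '[{"delta_pos":[0,-3,2],"yaw":0},{"delta_pos":[0,-6,5],"yaw":0},{"delta_pos":[0,-6,5],"yaw":0}]'
python3 - <<'E'
from h import *
s=robot.snapshot("wrist")
cv2.imwrite("pics/w17.png",cv2.resize(s["image"][100:260,170:330,::-1],None,fx=4,fy=4,interpolation=cv2.INTER_CUBIC))
E
```

```text
time: 21.3
tool_pos: [0.5701, 0.0139, 0.1032]
ee_rot: [-1.578, 0.002, -0.52]
wrist_force: [-5.1, -6.7, -1.1]
width: 0.0641
```

View pics/w17.png

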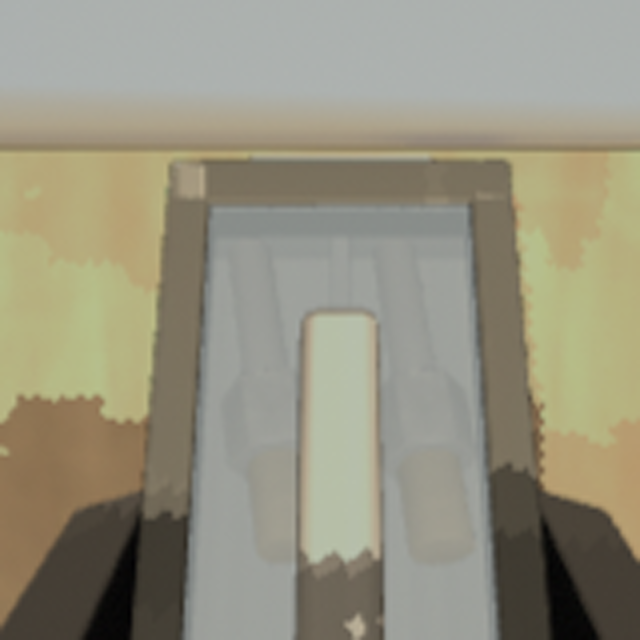

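Both nozzles have slid down to the ledge end: they now meet the window's upper end at crop rows 240 and above, where there was a gap before. The lid is still on. I'll let it settle, retreat from the wall, and carry the tilted case back to the mat.

```bash
python3 -m handwheel '[{"delta_pos":[0,0,0],"yaw":0},{"delta_pos":[0,0,-3],"yaw":0},{"delta_pos":[0,-2,-8],"yaw":0},{"delta_pos":[0,-5,-16],"yaw":0},{"delta_pos":[0,-10,-28],"yaw":0},{"delta_pos":[0,-16,-44],"yaw":0},{"delta_pos":[0,-22,-62],"yaw":0},{"delta_pos":[0,-25,-78],"yaw":0},{"delta_pos":[0,-25,-88],"yaw":0},{"delta_pos":[0,-25,-94],"yaw":0},{"delta_pos":[0,-25,-94],"yaw":0}]'
python3 - <<'E'
from h import *
s=robot.snapshot("wrist");crop(s,"w18.png",170,100,330,260,4)
delta([.439,-.377,.1],1.513)
E
```

```text
time: 22.45
tool_pos: [0.5249, -0.0658, 0.1282]
ee_rot: [-1.571, 0.0, -0.52]
wrist_force: [-0.1, 0.1, -3.8]
width: 0.0637
delta mm [  80.1   28.2 -313.5] yaw -2.033 z tool [ 0.5252 -0.0651  0.1282] w -0.5196
```

View pics/w18.png

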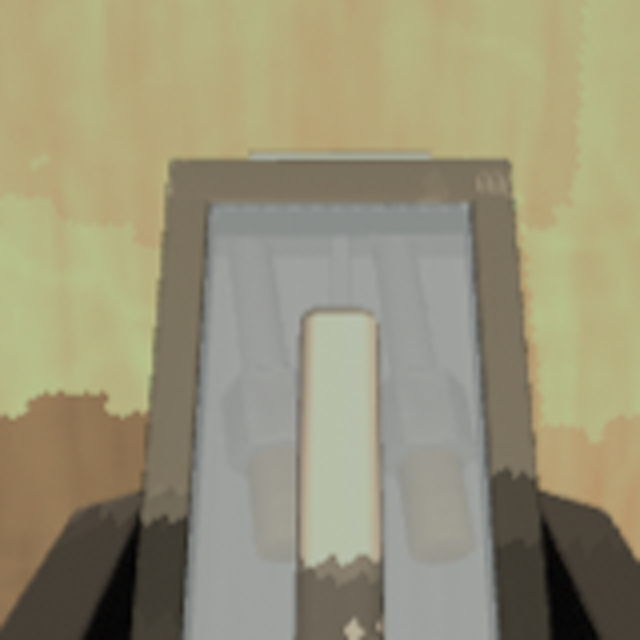

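```bash
python3 -m handwheel '[{"delta_pos":[2,0,-8],"yaw":-0.04},{"delta_pos":[6,0,-22],"yaw":-0.12},{"delta_pos":[11,0,-42],"yaw":-0.24},{"delta_pos":[17,0,-66],"yaw":-0.38},{"delta_pos":[23,0,-92],"yaw":-0.52},{"delta_pos":[30,0,-118],"yaw":-0.66},{"delta_pos":[37,0,-144],"yaw":-0.8},{"delta_pos":[44,0,-170],"yaw":-0.94},{"delta_pos":[50,0,-196],"yaw":-1.08},{"delta_pos":[57,0,-222],"yaw":-1.22},{"delta_pos":[63,0,-246],"yaw":-1.35},{"delta_pos":[68,0,-266],"yaw":-1.47}]'
python3 - <<'E'
from h import *
delta([.439,-.377,.1],1.513)
E
```

```text
time: 23.7
tool_pos: [0.4526, -0.3305, 0.128]
ee_rot: [-1.57, -0.0, 0.957]
wrist_force: [-0.2, 0.5, -4.1]
width: 0.0635
delta mm [-45.8  28.  -15.7] yaw -0.556 z tool [ 0.4526 -0.3305  0.128 ] w 0.9565
```

```bash
python3 -m handwheel '[{"delta_pos":[-16,2,-5],"yaw":-0.12},{"delta_pos":[-29,6,-9],"yaw":-0.24},{"delta_pos":[-38,12,-12],"yaw":-0.36},{"delta_pos":[-43,18,-14],"yaw":-0.46},{"delta_pos":[-45,24,-15],"yaw":-0.53},{"delta_pos":[-46,28,-16],"yaw":-0.556},{"delta_pos":[-46,28,-16],"yaw":-0.556},{"delta_pos":[-46,28,-16],"yaw":-0.556}]'
python3 - <<'E'
from h import *
delta([.439,-.377,.085],1.513)
s=robot.snapshot("scene");crop(s,"s19.png",200,130,310,230,7)
s=robot.snapshot("wrist");crop(s,"w19.png",130,60,380,260,3)
E
```

```text
time: 24.5
tool_pos: [0.4391, -0.3761, 0.1004]
ee_rot: [-1.571, -0.0, 1.507]
wrist_force: [-0.6, -0.1, -4.3]
width: 0.0641
delta mm [-0.9 15.4  0.1] yaw -0.006 z tool [ 0.4391 -0.3761  0.1004] w 1.5067
```

View pics/s19.png

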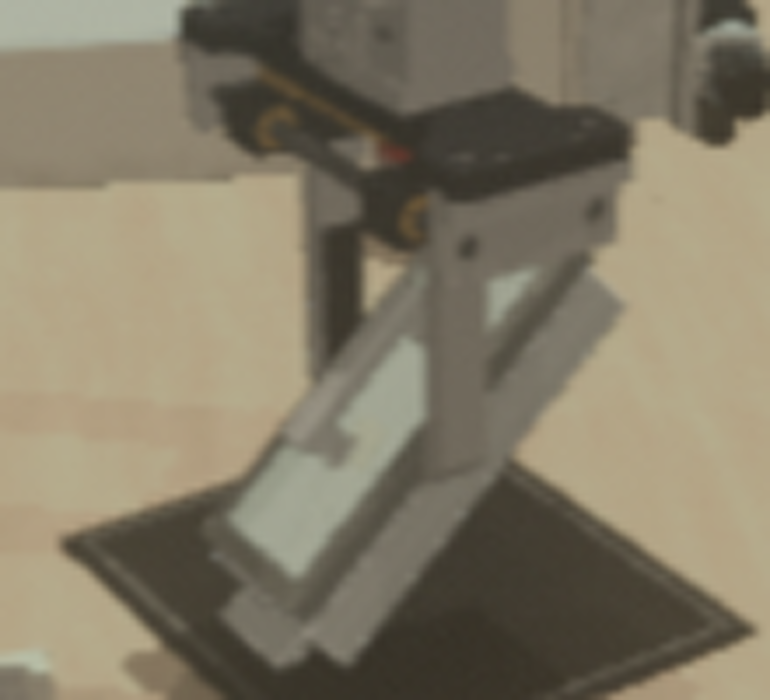

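View pics/w19.png

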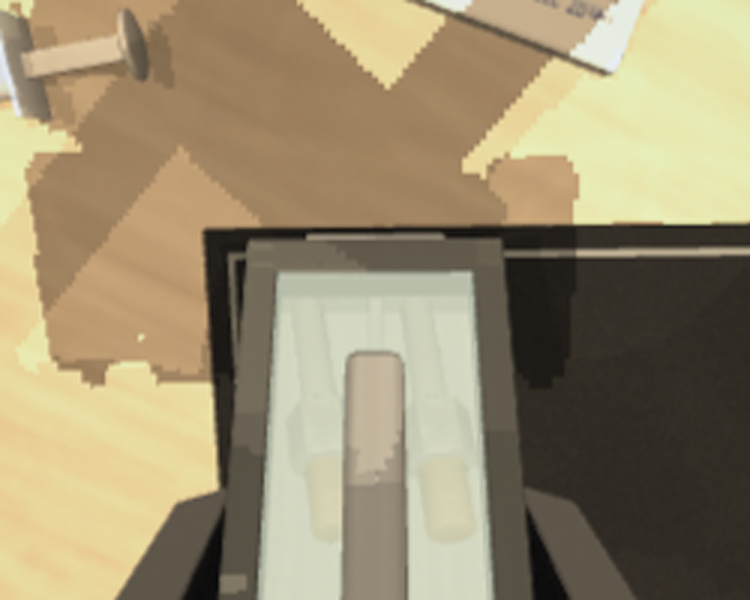

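The case is held at roughly 42-45° over the mat, lid on, with both nozzles at the ledge end. Next I lower it until the ledge edge touches, then follow the arc down to flat.

```bash
python3 -m handwheel '[{"delta_pos":[-1,8,0],"yaw":-0.006},{"delta_pos":[-1,18,0],"yaw":-0.006},{"delta_pos":[-1,24,0],"yaw":-0.006},{"delta_pos":[-1,28,0],"yaw":-0.006},{"delta_pos":[-1,30,0],"yaw":-0.006},{"delta_pos":[-1,30,0],"yaw":-0.006}]'
```

```text
time: 25.2
tool_pos: [0.4386, -0.3774, 0.07]
ee_rot: [-1.57, -0.0, 1.513]
wrist_force: [-0.3, 0.6, -3.3]
width: 0.0638
```

```bash
python3 -m handwheel '[{"delta_pos":[0,2,0],"yaw":0},{"delta_pos":[0,4,0],"yaw":0},{"delta_pos":[0,4,0],"yaw":0}]'
```

```text
time: 25.5
tool_pos: [0.4396, -0.378, 0.0679]
ee_rot: [-1.573, 0.001, 1.513]
wrist_force: [1.8, 0.7, -0.1]
width: 0.064
```

```bash
python3 -m handwheel '[{"delta_pos":[0,4,-5],"yaw":0},{"delta_pos":[0,8,-10],"yaw":0},{"delta_pos":[0,12,-15],"yaw":0},{"delta_pos":[0,18,-21],"yaw":0},{"delta_pos":[0,24,-26],"yaw":0},{"delta_pos":[0,24,-26],"yaw":0}]'
python3 - <<'E'
from h import *
s=robot.snapshot("scene");crop(s,"s20.png",200,130,310,230,7)
E
```

```text
time: 26.1
tool_pos: [0.4657, -0.3791, 0.0412]
ee_rot: [-1.571, 0.0, 1.514]
wrist_force: [1.2, -1.0, -1.3]
width: 0.0638
```

View pics/s20.png

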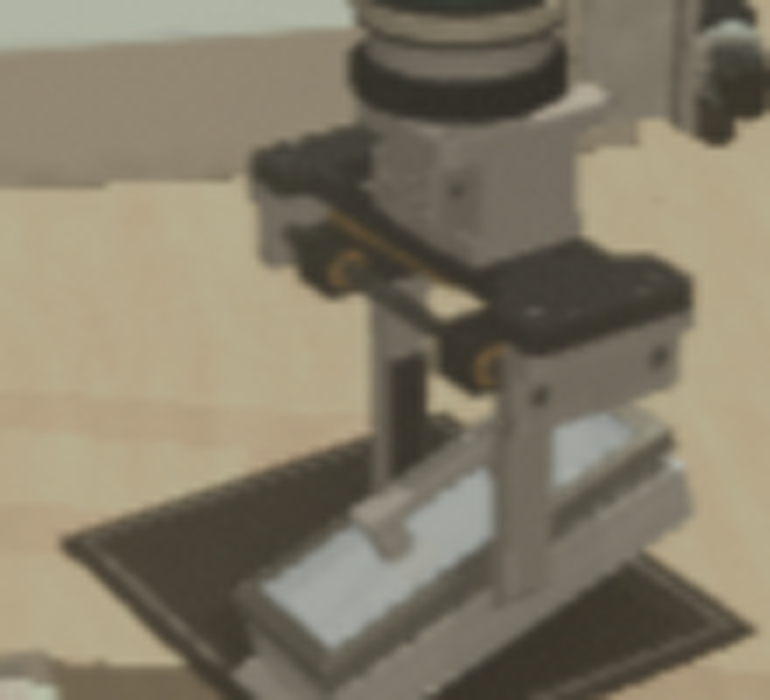

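Run:
```python
from h import *
s=robot.snapshot("scene");crop(s,"s21.png",225,180,305,240,10)
```

```text
(no output)
```

View pics/s21.png

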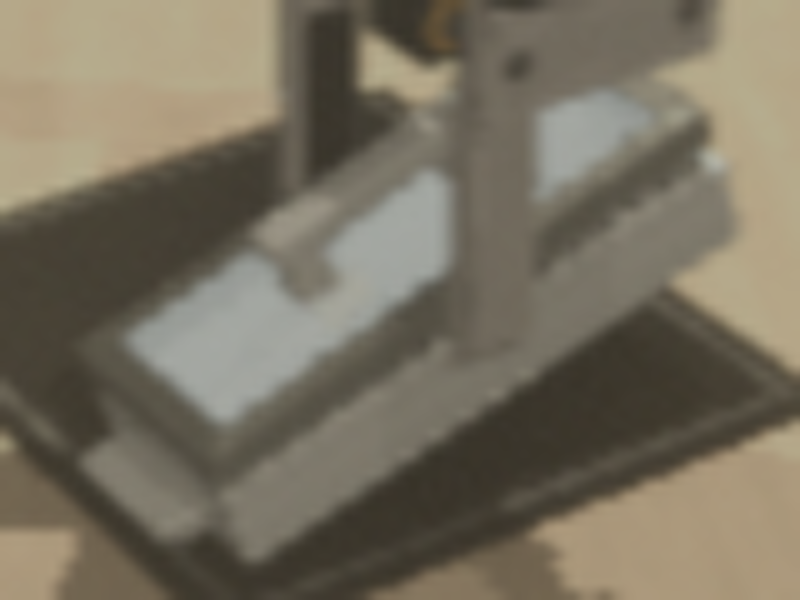

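The lid has shifted a few mm towards the ledge (a strip of rim shows at the plain end, at crop (715,155)). That's well under the 12 mm limit, so I carry on down.

```bash
python3 -m handwheel '[{"delta_pos":[0,5,-4],"yaw":0},{"delta_pos":[0,10,-8],"yaw":0},{"delta_pos":[0,15,-11],"yaw":0},{"delta_pos":[0,20,-14],"yaw":0},{"delta_pos":[0,24,-16],"yaw":0},{"delta_pos":[0,26,-17],"yaw":0},{"delta_pos":[0,27,-17],"yaw":0},{"delta_pos":[0,27,-17],"yaw":0}]'
python3 - <<'E'
from h import *
s=robot.snapshot("scene");crop(s,"s22.png",220,175,310,240,8.5)
E
```

```text
time: 27.0
tool_pos: [0.4806, -0.3796, 0.0197]
ee_rot: [-1.569, -0.0, 1.513]
wrist_force: [-10.1, 5.8, 17.9]
width: 0.0635
```

View pics/s22.png

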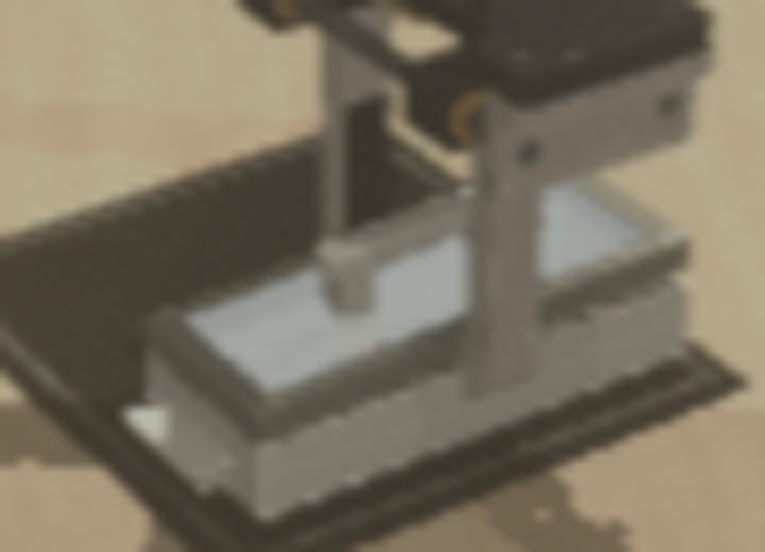

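The case is nearly flat but the tool is pressing at 18 N. I'll ease off a little, then release so that case and lid settle.

```bash
python3 -m handwheel '[{"delta_pos":[0,-2,0],"yaw":0},{"delta_pos":[0,-4,0],"yaw":0},{"delta_pos":[0,-4,0],"yaw":0}]'
python3 -m handwheel '[{"delta_pos":[0,0,0],"yaw":0},{"delta_pos":[0,0,0],"yaw":0},{"delta_pos":[0,0,0],"yaw":0},{"delta_pos":[0,0,0],"yaw":0}]' 0
python3 -m handwheel '[{"delta_pos":[0,-30,0],"yaw":0},{"delta_pos":[0,-70,0],"yaw":0},{"delta_pos":[0,-110,0],"yaw":0},{"delta_pos":[0,-130,0],"yaw":0},{"delta_pos":[0,-130,0],"yaw":0}]'
python3 - <<'E'
from h import *
s=robot.snapshot("scene");crop(s,"s23.png",220,175,310,240,8.5)
s=robot.snapshot("wrist");crop(s,"w23.png",130,60,380,260,3)
E
```

```text
time: 27.35
tool_pos: [0.4821, -0.38, 0.0198]
ee_rot: [-1.572, 0.0, 1.513]
wrist_force: [-1.8, 0.1, 2.5]
width: 0.0637
time: 27.75
tool_pos: [0.482, -0.3801, 0.0194]
ee_rot: [-1.571, 0.0, 1.513]
wrist_force: [0.1, 0.6, -0.2]
width: 0.0916
time: 28.25
tool_pos: [0.4836, -0.3817, 0.1545]
ee_rot: [-1.578, 0.006, 1.513]
wrist_force: [-0.3, -0.5, 0.0]
width: 0.0941
```

View pics/s23.png

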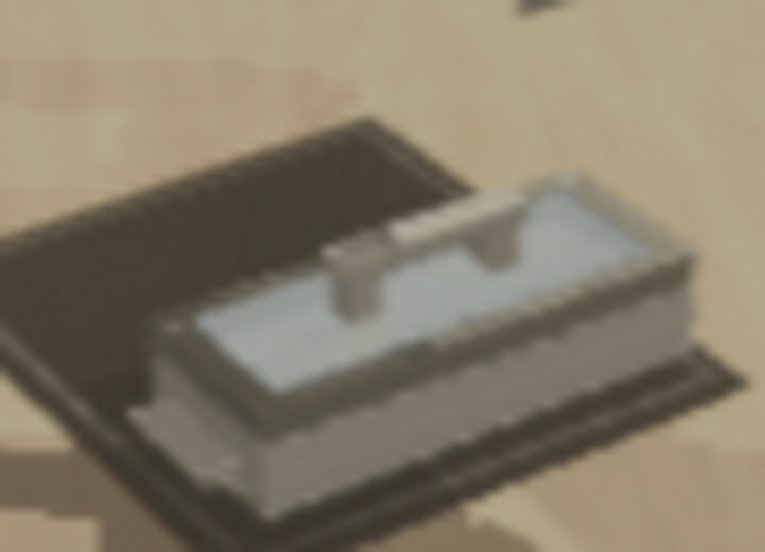

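View pics/w23.png

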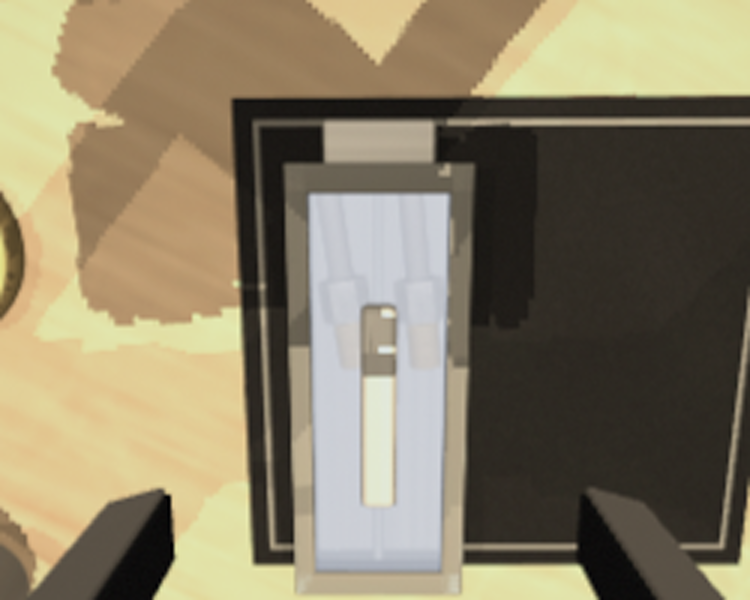

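Flat and closed, with both nozzles visible against the ledge end. The lid corners are at crop (285,163), (475,164), (461,593) and (296,593), and the handle spans (361-396, 305-506).

Run:
```python
from h import *
s=robot.snapshot("wrist");o=robot.get_obs()
P=px2w(s,np.array([(285,163),(475,164),(461,593),(296,593)])/3+[130,60]-.3,.041)
c=P.mean(0);u=(P[2]+P[3]-P[0]-P[1])[:2];L=np.linalg.norm(u)/2;u/=np.linalg.norm(u);print("lid",c,L,np.degrees(np.arctan2(u[1],u[0])))
H=px2w(s,np.array([(361,305),(396,305),(396,506),(361,506)])/3+[130,60]-.3,.063);h=H.mean(0);print("handle",h)
G=px2w(s,np.array([(323,120),(435,120)])/3+[130,60]-.3,.019).mean(0);print("ledge tip->case centre",G[:2]+.096*u)
M=px2w(s,np.array([(233,98)])/3+[130,60]-.3,.003);print("mat corner",M)
m=np.array([.475,-.3287]);a=np.radians(-3.15);R2=np.array([[np.cos(a),np.sin(a)],[-np.sin(a),np.cos(a)]])
print("case in mat",R2@(c[:2]-m))
delta([h[0],h[1],.046],np.arctan2(u[1],u[0])+np.pi/2); print(m+R2.T@[0,.052])
```

```text
lid [ 0.47749667 -0.37932754  0.041     ] 0.157172782441893 -3.4364445132178383
handle [ 0.47697744 -0.3796048   0.063     ]
ledge tip->case centre [ 0.47993816 -0.3797853 ]
mat corner [[ 0.37241116 -0.42697138  0.003     ]]
case in mat [ 0.00527489 -0.05041386]
delta mm [ -0.5 101.5   4.1] yaw 0.002 z tool [ 0.4811 -0.3794  0.1475] w 1.513
[ 0.47785741 -0.27677857]
```

```bash
python3 -m handwheel '[{"delta_pos":[0,25,2],"yaw":0},{"delta_pos":[0,60,4],"yaw":0},{"delta_pos":[0,85,4],"yaw":0},{"delta_pos":[0,97,4],"yaw":0},{"delta_pos":[0,101,4],"yaw":0},{"delta_pos":[0,101,4],"yaw":0}]' 130
python3 -m handwheel '[{"delta_pos":[0,0,0],"yaw":0},{"delta_pos":[0,0,0],"yaw":0},{"delta_pos":[0,0,0],"yaw":0},{"delta_pos":[0,0,0],"yaw":0},{"delta_pos":[0,0,0],"yaw":0},{"delta_pos":[0,0,0],"yaw":0}]' 255
python3 -m handwheel '[{"delta_pos":[0,-4,0],"yaw":0},{"delta_pos":[0,-12,0],"yaw":0},{"delta_pos":[0,-25,0],"yaw":0},{"delta_pos":[0,-40,0],"yaw":0},{"delta_pos":[0,-50,0],"yaw":0},{"delta_pos":[0,-50,0],"yaw":0}]'
python3 - <<'E'
from h import *
s=robot.snapshot("scene");crop(s,"s24.png",210,165,310,240,7.5)
delta([.478,-.277,.096],1.511)
E
```

```text
time: 29.0
tool_pos: [0.4774, -0.3795, 0.0477]
ee_rot: [-1.57, -0.001, 1.513]
wrist_force: [0.1, 0.1, 0.3]
width: 0.0495
time: 29.6
tool_pos: [0.4779, -0.3799, 0.0491]
ee_rot: [-1.571, 0.001, 1.513]
wrist_force: [-0.4, -0.1, 1.8]
width: 0.0116
time: 30.2
tool_pos: [0.479, -0.381, 0.1019]
ee_rot: [-1.575, 0.004, 1.513]
wrist_force: [-0.0, 0.2, -1.1]
width: 0.0115
delta mm [103.3   4.4   6.3] yaw 0.002 z tool [ 0.4784 -0.3805  0.1004] w 1.513
```

View pics/s24.png

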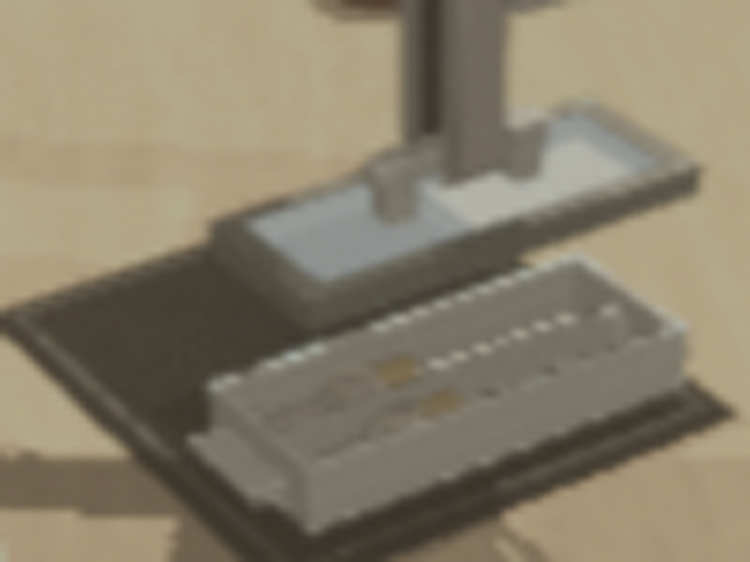

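The lid is off and level, and both nozzles are at the ledge end of the open case. I'll move 103 mm across and lower it.

```bash
python3 -m handwheel '[{"delta_pos":[8,0,0],"yaw":0},{"delta_pos":[26,0,1],"yaw":0},{"delta_pos":[50,0,3],"yaw":0},{"delta_pos":[75,0,4],"yaw":0},{"delta_pos":[93,0,4],"yaw":0},{"delta_pos":[102,10,4],"yaw":0},{"delta_pos":[103,25,4],"yaw":0},{"delta_pos":[103,45,4],"yaw":0},{"delta_pos":[103,62,4],"yaw":0},{"delta_pos":[103,70,4],"yaw":0},{"delta_pos":[103,74,4],"yaw":0},{"delta_pos":[103,74,4],"yaw":0}]'
python3 -m handwheel '[{"delta_pos":[0,2,0],"yaw":0},{"delta_pos":[0,4,0],"yaw":0},{"delta_pos":[0,4,0],"yaw":0}]'
```

```text
time: 31.45
tool_pos: [0.4793, -0.2771, 0.024]
ee_rot: [-1.57, -0.0, 1.512]
wrist_force: [-0.9, -0.2, -0.2]
width: 0.0118
time: 31.75
tool_pos: [0.4803, -0.2776, 0.023]
ee_rot: [-1.573, 0.002, 1.513]
wrist_force: [-3.8, 1.7, 8.1]
width: 0.0119
```

On the mat, with 8 N of contact. I'll ease off, open partly and go straight up.

```bash
python3 -m handwheel '[{"delta_pos":[0,-2,0],"yaw":0},{"delta_pos":[0,-2,0],"yaw":0}]'
python3 -m handwheel '[{"delta_pos":[0,0,0],"yaw":0},{"delta_pos":[0,0,0],"yaw":0},{"delta_pos":[0,0,0],"yaw":0},{"delta_pos":[0,0,0],"yaw":0}]' 150
python3 -m handwheel '[{"delta_pos":[0,-10,0],"yaw":0},{"delta_pos":[0,-30,0],"yaw":0},{"delta_pos":[0,-65,0],"yaw":0},{"delta_pos":[0,-105,0],"yaw":0},{"delta_pos":[0,-140,0],"yaw":0},{"delta_pos":[0,-150,0],"yaw":0},{"delta_pos":[0,-150,0],"yaw":0}]'
python3 - <<'E'
from h import *
s=robot.snapshot("scene");crop(s,"s25.png",200,140,320,240,6)
s=robot.snapshot("wrist");cv2.imwrite("pics/w25.png",cv2.resize(s["image"][:,:,::-1],None,fx=1.5,fy=1.5))
s=robot.snapshot("top");cv2.imwrite("pics/t25.png",cv2.resize(s["image"][:,:,::-1],None,fx=1.5,fy=1.5))
E
```

```text
time: 31.95
tool_pos: [0.4802, -0.2772, 0.023]
ee_rot: [-1.572, 0.001, 1.513]
wrist_force: [0.6, -0.9, 7.6]
width: 0.0115
time: 32.35
tool_pos: [0.4796, -0.2767, 0.0223]
ee_rot: [-1.571, -0.0, 1.513]
wrist_force: [-0.7, -0.6, -0.5]
width: 0.038
time: 33.05
tool_pos: [0.4806, -0.2774, 0.1749]
ee_rot: [-1.575, 0.003, 1.513]
wrist_force: [-0.6, -0.0, 0.7]
width: 0.0385
```

View pics/s25.png

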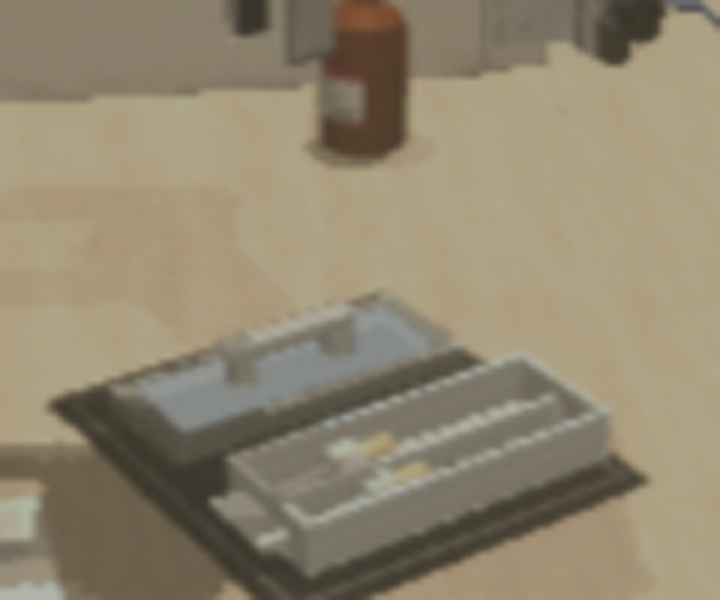

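View pics/w25.png

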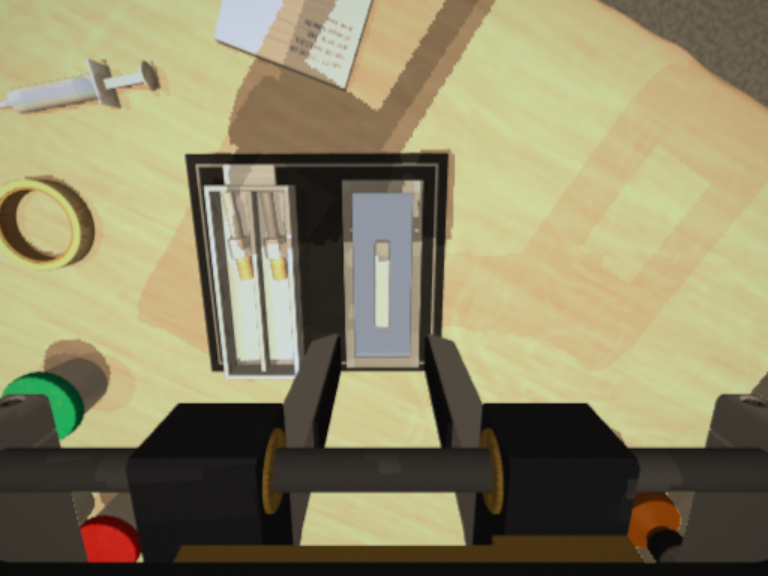

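View pics/t25.png

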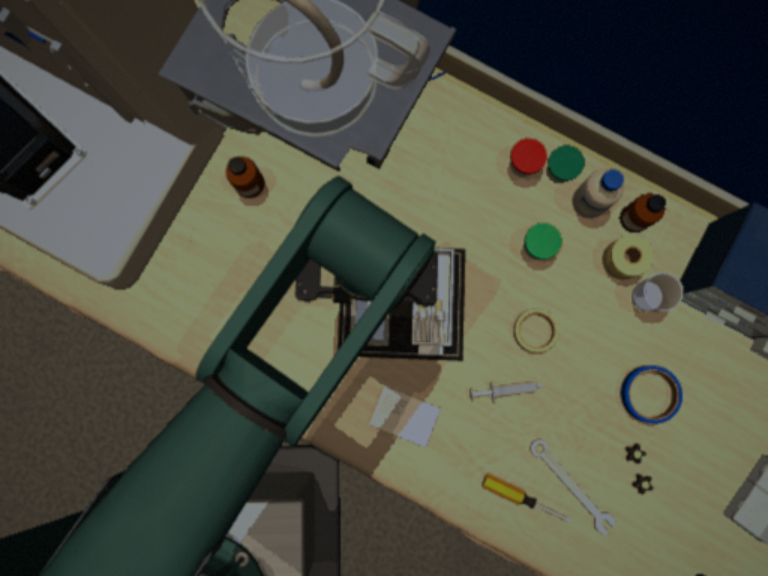

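Final view: case and lid lie side by side on the mat, handle up, with both nozzles at the ledge end. One numeric check, then I hand in.

Run:
```python
from h import *
s=robot.snapshot("wrist")
m=np.array([.475,-.3287]);a=np.radians(-3.15);R2=np.array([[np.cos(a),np.sin(a)],[-np.sin(a),np.cos(a)]])
f=lambda q,z:(px2w(s,np.array(q)/1.5,z)[:,:2]-m)@R2.T
c=f([(205,186),(296,186),(299,375),(226,378)],.029).mean(0);l=f([(343,181),(423,181),(419,367),(345,367)],.015).mean(0)
print("case",c,"lid",l,"nozzle rear ends in case x (~-.006)",(f([(246,278),(278,276)],.015)-c)[:,0])
print(robot.get_obs()["wrist_force"]); robot.close_job()
```

```text
case [ 0.0050296  -0.04751413] lid [0.00253033 0.05228124] nozzle rear ends in case x (~-.006) [-0.00426292 -0.00586812]
[-0.62350822  0.24803807  0.16169341]
the job is handed in; nothing more can be done
```

The job is done and handed in at about 33 s of the 50 s allowed; it reports no verdict. The tool could not tilt, so I pinched case and lid together near the middle and pressed the ledge tip against the vertical side of the machine base while raising the gripper. This turned the closed case in the pads to about 40–45° and both nozzles slid to the ledge end. I then carried it back tilted, laid it flat on the mat by following the arc, and took the lid off by its handle and laid it on the mat beside the case.

**Last checks, from the images:**

| Check | Result | Limit |
|---|---|---|
| Case position on mat (x, y) | +5 mm, −48 mm | ±60 mm, ±95 mm |
| Lid position on mat (x, y) | +3 mm, +52 mm, flat, handle up | ±60 mm, ±95 mm |
| Nozzle origins in the case, from their rear ends | about −39 and −41 mm (hard against the end is −41 mm) | below −30 mm |
| Bystanders | look unmoved in the top view | 25 mm |
| Gripper | clear, wrist force about 0 | touches nothing |

**What went less well:**
- **First tilt attempt:** gripping at the plain end and lifting did not tilt the case, because pad friction held it level. I set it down and changed method.
- **Lid shift:** the lid moved roughly 2–5 mm lengthwise on the case during the tilt, by eye from the pictures. On release it settled about 2–3 mm from the case centre, within the 12 mm limit.
- **Tilt angle:** I only estimated it from pictures and geometry, and the readings ran from about 41° to 47°.

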